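Gauge castor bushings and sort them into the parts box or the reject tray

ROBOT

A 6-joint arm with a two-finger parallel gripper is mounted at the origin on the work surface. World frame = base frame: x ahead of the robot, y to its left, z up, the work surface at z = 0. Lengths are in m, angles in rad, forces in N, time in s.
With the tool pointing down it reaches from about 0.35 to 0.775 m from the base axis. Payload 5.5 kg.
Tool frame: the origin (TCP) lies on the centre line of the jaws, within the pads' length; the fingertips stand 11 mm ahead of it and the grasp point (between the pads) lies 8 mm behind it; z points along the fingers, y is the line along which they close (so a half turn about z gives the same grasp; the last joint's range is limited). The gripper opens to 85 mm and grips with 20 to 120 N. Pads are 22 mm wide; open, the fingers measure 114 mm over their backs; the gripper's body (76 mm by 85 mm) begins 54 mm behind the grasp point. The pads swing forward as they close: fully open they stand 13 mm farther back than shut.
Start: joints at [-1.439, 0.313, 0.046, 1.304, 0, 1.431], TCP at [0.154, -0.554, 0.242] pointing down, gripper open.
Joint ranges: [-2.76, 2.76], [-0.86, 1.69], [-1.03, 1.26], [-2.2, 2.34], [-1.47, 1.5], [-3.14, 3.14]. Speed limits (rad/s): [2.57, 2.57, 3.14, 3.14, 3.14, 3.14].

INTERFACE

Orientations are given as a unit quaternion [w, x, y, z].
In Python, from workcell import get_state, eyes, env gives the robot as it stands.
- The arm moves only by the shell command python3 -m inch 'ROWS' [OPENING] [FORCE]. ROWS is JSON, one flat list of numbers, 4 for each row, row after row: the shift along the tool's x, y, z in cm, then the turn about the tool's z in rad. A call has exactly 5 rows; each row shifts and turns the commanded pose from where the row before left it, along the tool's axes as they then stand; what a row does not reach is not made up. A row lasts 1/12 s, in which the tool goes at most 41.7 mm and 7.16 degrees, less where a joint would pass 70% of its speed; a pose out of reach is approached as far as the arm can. A call is refused whole if a number of a shift passes 4.17 or a number of a turn 0.125, either way. A call with a gripper value outside its range is refused whole. OPENING is the opening, from -1 (shut) to 1 (fully open), set as the call begins (- or left out, the last holds). The fingers move at their own pace and stop on an object; FORCE is the grip in N (left out, the last holds). Time passes only in rows, so rows that do not move let the fingers close, or fill a call up. It gives the time, the measured TCP pose, the force, the opening and the grip force at its end, in the units of the state.
- get_state(): the state, without advancing time (a new reading comes with each control period).
- eyes.read_camera(name): name is "side" or "top"; returns the picture (384x512x3 uint8, red, green, blue); there is no depth.
- eyes.camera_info(name): a dict with "fovy" (degrees; the focal length in pixels is half the picture's height over the tangent of half this angle, whatever the lens; pixels are square), "cx", "cy" (the principal point, pixels), "xyz" and "orientation" of the camera in the world. Camera axes: x right, y down, z forward; pixel columns grow to the right and rows downward; lengths in m; the calibration is good to about 2 mm. A picture is of the moment at which its call begins. camera_info takes no time and is no camera call.
- env.hand_in(): hands the job in; it is judged then, once.
The state is a dict: "clock": time; "joint_pos": joint angles; "qvel": joint speeds; "tau": joint torques, N m; "tcp_pos": TCP position; "orientation": TCP orientation; "wrist_force": force on the tool from outside, world axes, zero at the start; "ft_torque": the same for the moment, N m; "finger_gap": finger opening in m; "grip_force": force on a finger pad.
Only numpy, scipy, OpenCV 4.12 (cv2) and the standard library are available. Lean on these libraries where they do the work, as an engineer would, in place of code of your own. Each camera call takes 0.05 s, during which the arm holds its last target. There are 200 camera calls.

TASK

Check the coloured castor bushings standing on the bench, one at a time in check-sheet order: red, yellow, green, blue, white (some colours may be missing). Slide each one down the gauge pin as far as it will go; if it goes right down to the plate put it in the blue parts box, if it stops part-way put it in the orange reject tray. When all are sorted, gently lower the box lid until it is fully shut, and leave everything else on the bench where it is.

Things in the scene. Friction and masses are not known exactly. Their poses are not given: they have to be found in the camera images.
- gauge: the fit gauge: a grey steel plate 90 x 70 x 15 mm fixed to the bench, with one bright upright steel pin in its centre. Origin at the centre of the plate's underside, z up.
- gauge_seat (a point): the point on the pin's axis at the level of the plate's upper face. The pin is 18 mm in diameter and rises 40 mm above this point; its last 5 mm are tapered down to 11 mm.
- box: the parts box: a blue open box 140 (x) x 270 (y) x 60 mm, walls and floor 5 mm, fixed to the bench, with a blue hinged lid. Origin at the centre of its underside; +x points to the hinge side, away from the robot, +y along the hinge.
- lid (a joint): angle of the box lid in rad: 0 is shut, it stands upright at about 1.57 and leans back at up to 1.9. The hinge is stiff: the lid stays where it is left and takes 2 to 4 N at its free edge to move.
- lid_hinge (a point): the hinge line of the lid at mid width, at the upper far rim of the box (70 mm to +x of the box's centre, 60 mm up). The lid is a plate 140 mm long from hinge to free edge, 270 mm wide, 6 mm thick, lying over the rim when shut.
- lid_handle (a point): outer end of the black knob of the lid, 110 mm from the hinge, at mid width, 35 mm off the lid's outer face.
- tray: the reject tray: an orange open tray 130 (x) x 270 (y) x 35 mm, walls and floor 5 mm, fixed to the bench. Origin at the centre of its underside.
- red_a: a red moulded nylon castor bushing: a plain sleeve 40 mm in outer diameter and 40 mm long with a bore of 22 mm right through; standing on the bench at the start, 45 g. Origin at its very centre (20 mm above its lower end), z along the bore. At most one of red_a and red_b is there, the other is absent. Either may be sound, or may have a moulding ridge hidden half-way down the bore that stops it on the pin about 23 mm above the plate.
- red_b: a red moulded nylon castor bushing: a plain sleeve 40 mm in outer diameter and 40 mm long with a bore of 22 mm right through; standing on the bench at the start, 45 g. Origin at its very centre (20 mm above its lower end), z along the bore. At most one of red_a and red_b is there, the other is absent. Either may be sound, or may have a moulding ridge hidden half-way down the bore that stops it on the pin about 23 mm above the plate.
- yellow_a: a yellow moulded nylon castor bushing: a plain sleeve 40 mm in outer diameter and 40 mm long with a bore of 22 mm right through; standing on the bench at the start, 45 g. Origin at its very centre (20 mm above its lower end), z along the bore. At most one of yellow_a and yellow_b is there, the other is absent. Either may be sound, or may have a moulding ridge hidden half-way down the bore that stops it on the pin about 23 mm above the plate.
- yellow_b: a yellow moulded nylon castor bushing: a plain sleeve 40 mm in outer diameter and 40 mm long with a bore of 22 mm right through; standing on the bench at the start, 45 g. Origin at its very centre (20 mm above its lower end), z along the bore. At most one of yellow_a and yellow_b is there, the other is absent. Either may be sound, or may have a moulding ridge hidden half-way down the bore that stops it on the pin about 23 mm above the plate.
- green_a: a green moulded nylon castor bushing: a plain sleeve 40 mm in outer diameter and 40 mm long with a bore of 22 mm right through; standing on the bench at the start, 45 g. Origin at its very centre (20 mm above its lower end), z along the bore. At most one of green_a and green_b is there, the other is absent. Either may be sound, or may have a moulding ridge hidden half-way down the bore that stops it on the pin about 23 mm above the plate.
- green_b: a green moulded nylon castor bushing: a plain sleeve 40 mm in outer diameter and 40 mm long with a bore of 22 mm right through; standing on the bench at the start, 45 g. Origin at its very centre (20 mm above its lower end), z along the bore. At most one of green_a and green_b is there, the other is absent. Either may be sound, or may have a moulding ridge hidden half-way down the bore that stops it on the pin about 23 mm above the plate.
- blue_a: a blue moulded nylon castor bushing: a plain sleeve 40 mm in outer diameter and 40 mm long with a bore of 22 mm right through; standing on the bench at the start, 45 g. Origin at its very centre (20 mm above its lower end), z along the bore. At most one of blue_a and blue_b is there, the other is absent. Either may be sound, or may have a moulding ridge hidden half-way down the bore that stops it on the pin about 23 mm above the plate.
- blue_b: a blue moulded nylon castor bushing: a plain sleeve 40 mm in outer diameter and 40 mm long with a bore of 22 mm right through; standing on the bench at the start, 45 g. Origin at its very centre (20 mm above its lower end), z along the bore. At most one of blue_a and blue_b is there, the other is absent. Either may be sound, or may have a moulding ridge hidden half-way down the bore that stops it on the pin about 23 mm above the plate.
- white_a: a white moulded nylon castor bushing: a plain sleeve 40 mm in outer diameter and 40 mm long with a bore of 22 mm right through; standing on the bench at the start, 45 g. Origin at its very centre (20 mm above its lower end), z along the bore. At most one of white_a and white_b is there, the other is absent. Either may be sound, or may have a moulding ridge hidden half-way down the bore that stops it on the pin about 23 mm above the plate.
- white_b: a white moulded nylon castor bushing: a plain sleeve 40 mm in outer diameter and 40 mm long with a bore of 22 mm right through; standing on the bench at the start, 45 g. Origin at its very centre (20 mm above its lower end), z along the bore. At most one of white_a and white_b is there, the other is absent. Either may be sound, or may have a moulding ridge hidden half-way down the bore that stops it on the pin about 23 mm above the plate.
- glue: yellow glue bottle with a red cap, 44 mm across, 110 mm tall, a bystander to be left where it is.
- offcut: pale wood offcut 50 x 100 x 19 mm, a bystander to be left where it is.
- tin: small bare metal tin, 66 mm across, 80 mm tall, a bystander to be left where it is.
- driver: screwdriver lying flat, a bystander to be left where it is.
- spanner: steel wrench lying flat, a bystander to be left where it is.
- sandblock: cork sanding block 70 x 110 x 30 mm, a bystander to be left where it is.
- jar: amber glass jar, 70 mm across, 90 mm tall, a bystander to be left where it is.
Things that resemble listed ones, but are neither listed nor needed, are in the scene too. Leave any pink or purple look-alike of the gauge alone.

How it is judged:
By the outcome, as a careful person would: the job done as asked, in the order asked, and still so for the second after the job is handed in, with the robot touching nothing.
Of red_a, red_b only 1 to 1 are there at a start; the rules pass over those that are not, and their reading is None.
Of yellow_a, yellow_b only 1 to 1 are there at a start; the rules pass over those that are not, and their reading is None.
Of green_a, green_b only 1 to 1 are there at a start; the rules pass over those that are not, and their reading is None.
Of blue_a, blue_b only 1 to 1 are there at a start; the rules pass over those that are not, and their reading is None.
Of white_a, white_b only 1 to 1 are there at a start; the rules pass over those that are not, and their reading is None.
Of green_a, green_b, white_a, white_b only 2 to 4 are there at a start; the rules pass over those that are not, and their reading is None.
At some moment in a run one of red_a, red_b, yellow_a, yellow_b, green_a, green_b, blue_a, blue_b, white_a, white_b may be knocked a few centimetres aside while the robot is not near it.
Once in a run the grip may slacken for a moment while it holds something.
It also fails if it takes over 210 s, if anything falls off the work surface, if the arm or the gripper's body presses on something with over 40 N, if the wrist force passes 120 N, or if a joint passes its speed limit or range.

## Working session

There is one attempt and no reset: what is moved stays moved. The work goes in short steps, Python scripts to look and compute and a shell command to move; the robot and the scene stay as the last step left them, time stands still between calls to the robot, and variables do not carry over. Pictures are saved under pics/ and viewed, at most 14 in all, crops included, and the job is handed in when it is done.

```bash
ls; mkdir -p pics; python3 - <<'E'
from workcell import get_state, eyes, env
import cv2
for n in("top","side"):
    print(n,eyes.camera_info(n)); im=eyes.read_camera(n)
    cv2.imwrite(f"pics/{n}0.png",cv2.resize(im[:,:,::-1],(800,600),interpolation=cv2.INTER_CUBIC))
    cv2.imwrite(f"{n}0_raw.png",im[:,:,::-1])
print(get_state())
E
```

```text
pics
top {'fovy': 42.514453676664296, 'cx': 254.5136536877218, 'cy': 199.46958294461794, 'xyz': array([0.25627351, 0.0183751 , 1.70170414]), 'orientation': array([ 0.05721718, -0.69501914,  0.71421424, -0.05977129])}
side {'fovy': 55.50818833346865, 'cx': 255.3711253213331, 'cy': 188.8884826496605, 'xyz': array([ 0.19312645, -0.80702011,  0.75464041]), 'orientation': array([-0.43827876,  0.87900529, -0.16619472,  0.08741136])}
{'clock': 0.1, 'joint_pos': array([-1.43860432e+00,  3.13954666e-01,  4.50917847e-02,  1.30358510e+00,
        2.93011744e-06,  1.43121719e+00]), 'qvel': array([-0.00090526, -0.00120477,  0.0045086 , -0.00096346,  0.00245202,
        0.00037464]), 'tau': array([ 2.68912954e-03, -4.81727672e+01,  2.99242437e+01,  1.27490066e-02,
       -1.71684651e-04, -2.50560159e-07]), 'tcp_pos': array([ 0.1542976 , -0.55346354,  0.24148098]), 'orientation': array([-8.25814616e-04,  9.90781415e-01,  1.35467727e-01,  4.51528187e-06]), 'wrist_force': array([ 0.76635932,  0.27599584, -0.49601053]), 'ft_torque': array([-0.01861277, -0.02604962,  0.00228075]), 'grip_force': 0.0, 'finger_gap': 0.08537594744064632}
```

View pics/top0.png

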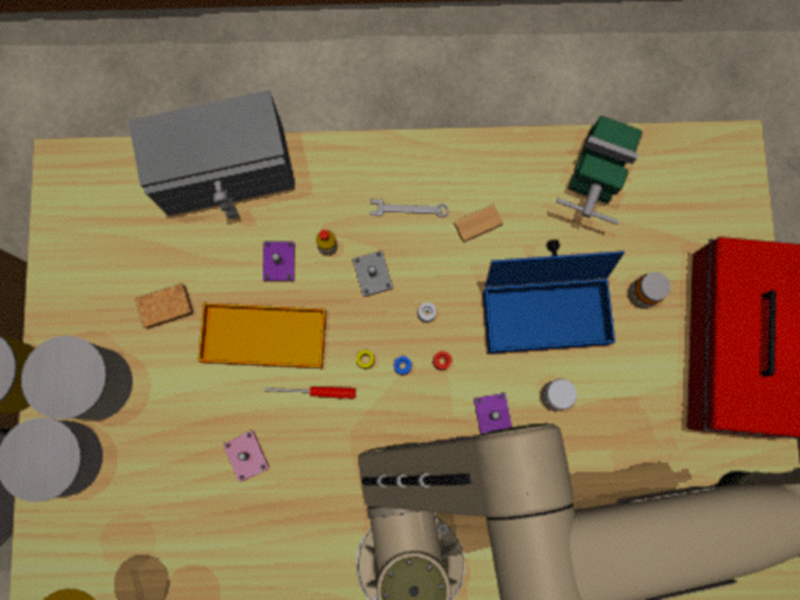

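View pics/side0.png

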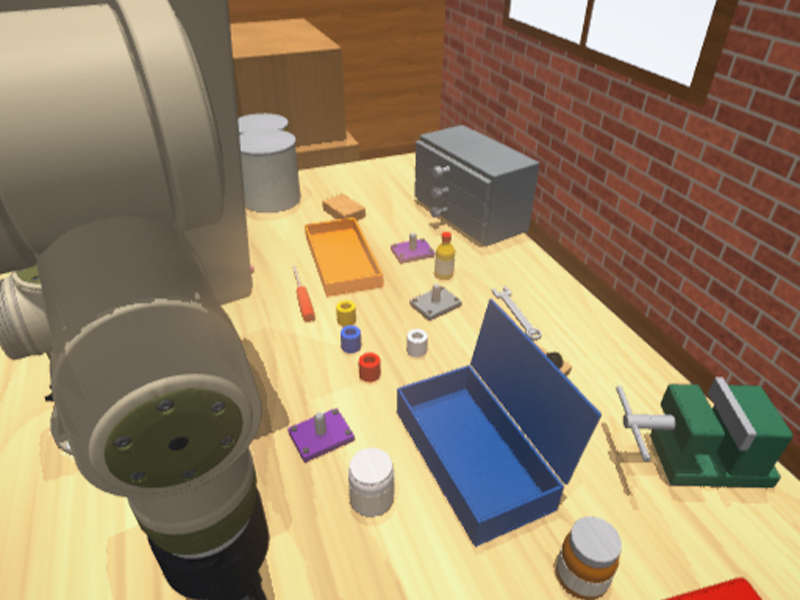

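The top view shows red (443,360), yellow (366,359), blue (402,366) and white (428,312). Green isn't visible, so the arm may be hiding it. The grey gauge is at (373,272), and its look-alikes are purple (279,261), purple (493,412) and pink (246,456). The blue box is at (548,305) with its lid upright and the knob at (553,245). The orange tray is at (263,336).

```bash
cat > h.py <<'E'
import numpy as np, cv2
from scipy.spatial.transform import Rotation as Ro
from workcell import get_state, eyes, env
def cam(n):
    c=eyes.camera_info(n); q=c["orientation"]; R=Ro.from_quat([q[1],q[2],q[3],q[0]]).as_matrix()
    return c,R,192/np.tan(np.radians(c["fovy"]/2))
def p2w(n,u,v,z):
    c,R,f=cam(n); d=R@np.array([(u-c["cx"])/f,(v-c["cy"])/f,1]); return c["xyz"]+d*(z-c["xyz"][2])/d[2]
def w2p(n,p):
    c,R,f=cam(n); q=R.T@(np.array(p)-c["xyz"]); return np.array([c["cx"]+f*q[0]/q[2],c["cy"]+f*q[1]/q[2]])
def to(p,yaw_y=None):
    """cm shift in tool axes to world point p; yaw_y: world angle of closing line"""
    s=get_state(); q=s["orientation"]; R=Ro.from_quat([q[1],q[2],q[3],q[0]]).as_matrix()
    d=R.T@(np.array(p)-s["tcp_pos"])*100; o=[d.round(2)]
    y=np.arctan2(R[1,1],R[0,1]); o.append("yline deg %.1f"%np.degrees(y))
    if yaw_y is not None: t=-(yaw_y-y); o.append("turn %.3f"%((t+np.pi/2)%np.pi-np.pi/2))
    return o
def crop(n,im,u0,v0,w,h,k,f): cv2.imwrite(f,cv2.resize(im[v0:v0+h,u0:u0+w,::-1],None,fx=k,fy=k,interpolation=cv2.INTER_CUBIC))
E
python3 - <<'E'
from h import *
k=1.5625
def t(u,v,z): return p2w("top",u/k,v/k,z).round(3)
for nm,u,v,z in [("red",443,360,.04),("yel",366,359,.04),("blu",402,366,.04),("whi",428,312,.04),("pin",373,271,.055),("gaugeplate",373,274,.015),
 ("trayTL",203,304,.035),("trayTR",327,311,.035),("trayBL",200,362,.035),("trayBR",324,368,.035),
 ("boxBL",488,353,.06),("boxBR",614,345,.06),("boxTL",484,288,.06),("boxTR",608,282,.06),("lidTL",490,262,.2),("lidTR",622,252,.2),("knob",553,243,.17),("tin",558,394,.08),("jar",652,287,.09),("glue",326,237,.11)]: print(nm,t(u,v,z))
def s(u,v,z): return p2w("side",u/k,v/k,z).round(3)
for nm,u,v,z in [("red",370,358,.04),("yel",346,305,.04),("blu",350,331,.04),("whi",417,336,.04),("pin",436,287,.055)]: print("side",nm,s(u,v,z))
im=eyes.read_camera("top"); crop("top",im,195,140,180,130,4,"pics/c1.png")
E
```

```text
red [ 0.425 -0.087  0.04 ]
yel [0.432 0.08  0.04 ]
blu [0.415 0.002 0.04 ]
whi [ 0.531 -0.058  0.04 ]
pin [0.623 0.06  0.055]
gaugeplate [0.625 0.061 0.015]
trayTL [0.563 0.435 0.035]
trayTR [0.54  0.163 0.035]
trayBL [0.436 0.44  0.035]
trayBR [0.416 0.171 0.035]
boxBL [ 0.436 -0.182  0.06 ]
boxBR [ 0.446 -0.453  0.06 ]
boxTL [ 0.578 -0.18   0.06 ]
boxTR [ 0.584 -0.45   0.06 ]
lidTL [ 0.603 -0.177  0.2  ]
lidTR [ 0.616 -0.443  0.2  ]
knob [ 0.646 -0.312  0.17 ]
tin [ 0.343 -0.322  0.08 ]
jar [ 0.564 -0.534  0.09 ]
glue [0.687 0.157 0.11 ]
side red [ 0.43  -0.083  0.04 ]
side yel [0.436 0.083 0.04 ]
side blu [0.419 0.002 0.04 ]
side whi [ 0.534 -0.058  0.04 ]
side pin [0.624 0.055 0.055]
```

View pics/c1.png

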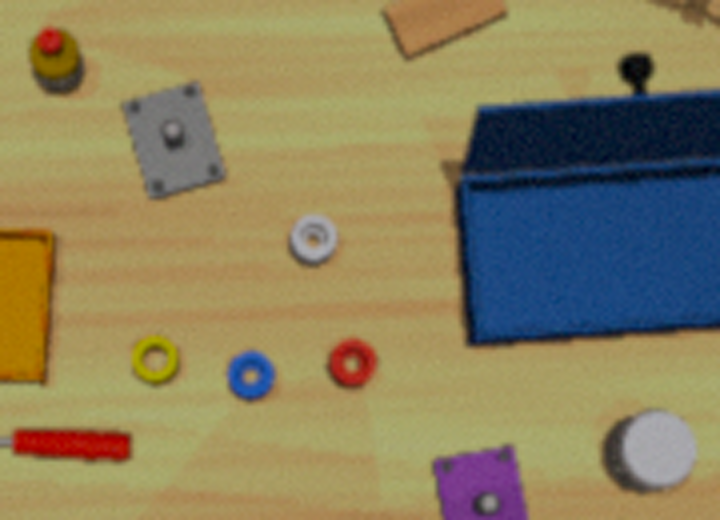

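The close crop confirms the grey gauge's pin at crop (173,129), which is the only grey one, and the bushings at red (353,362), yellow (155,360), blue (251,375) and white (313,240). I'll turn the tool half round, to keep joint 6 in range, and set off. Then I'll look again for green.

```bash

for i in 1; do python3 -m inch '[0,0,0,-0.115,0,0,0,-0.115,0,0,0,-0.115,0,0,0,-0.115,0,0,0,-0.115]' 0.4 30; done
python3 -m inch '[0,0,0,-0.115,0,0,0,-0.115,0,0,0,-0.115,0,0,0,-0.115,0,0,0,-0.115]'
python3 -m inch '[0,0,0,-0.115,0,0,0,-0.115,0,0,0,-0.115,0,0,0,-0.115,0,0,0,-0.115]'
python3 -m inch '[0,0,0,-0.115,0,0,0,-0.115,0,0,0,-0.115,0,0,0,-0.115,0,0,0,-0.115]'
python3 -m inch '[0,0,0,-0.115,0,0,0,-0.115,0,0,0,-0.115,0,0,0,-0.115,0,0,0,-0.115]'
python3 - <<'E'
from h import *
print(to([.427,-.085,.15],np.pi/2), get_state()["joint_pos"].round(2))
u,v=lambda x:195+x/4,lambda y:140+y/4
for n,a,b,z in [("red",353,362,.04),("yel",155,360,.04),("blu",251,375,.04),("whi",313,240,.04),("pin",173,129,.055)]: print(n,p2w("top",u(a),v(b),z).round(4))
E
```

```text
clock: 0.57
tcp_pos: [0.1543, -0.5537, 0.2419]
orientation: [-0.0, 0.911, 0.413, 0.0]
wrist_force: [-0.6, 1.0, 1.1]
finger_gap: 0.0597
grip_force: 0.0
clock: 0.98
tcp_pos: [0.1543, -0.5537, 0.2419]
orientation: [-0.0, 0.756, 0.655, 0.0]
wrist_force: [-0.4, -0.4, -0.4]
finger_gap: 0.0599
grip_force: 0.0
clock: 1.4
tcp_pos: [0.1543, -0.5537, 0.2419]
orientation: [-0.0, 0.539, 0.842, 0.0]
wrist_force: [-0.3, -0.4, 0.6]
finger_gap: 0.0599
grip_force: 0.0
clock: 1.82
tcp_pos: [0.1543, -0.5537, 0.2419]
orientation: [-0.0, 0.278, 0.96, 0.0]
wrist_force: [-0.7, -0.3, 0.1]
finger_gap: 0.0599
grip_force: 0.0
clock: 2.23
tcp_pos: [0.1543, -0.5537, 0.2419]
orientation: [-0.0, -0.005, 1.0, 0.0]
wrist_force: [-0.8, 0.9, -0.3]
finger_gap: 0.0599
grip_force: 0.0
[array([-27.78,  46.57,   9.22]), 'yline deg 90.6', 'turn 0.011'] [-1.44  0.31  0.05  1.3  -0.   -1.45]
red [ 0.4251 -0.0856  0.04  ]
yel [0.4313 0.0815 0.04  ]
blu [0.4164 0.0008 0.04  ]
whi [ 0.5304 -0.0553  0.04  ]
pin [0.6271 0.0615 0.055 ]
```

```bash

python3 -m inch '[0,0,0,0.011,-1.85,3.1,0,0,-1.85,3.1,0,0,-1.85,3.1,0,0,-1.85,3.1,0,0]' >/dev/null
python3 -m inch '[-1.85,3.1,0,0,-1.85,3.1,0,0,-1.85,3.1,0,0,-1.85,3.1,0,0,-1.85,3.1,0,0]' >/dev/null
python3 -m inch '[-1.85,3.1,0,0,-1.85,3.1,0.5,0,-1.85,3.1,1,0,-1.85,3.1,1,0,0,0,0,0]' >/dev/null
python3 - <<'E'
from h import *
print(to([.4275,-.085,.10],np.pi/2), get_state()["joint_pos"].round(2),get_state()["tcp_pos"])
im=eyes.read_camera("top"); cv2.imwrite("pics/a.png",im[:,:,::-1])
im2=eyes.read_camera("side"); m=np.hstack([im,im2])[:, :, ::-1]; cv2.imwrite("pics/a.png",cv2.resize(m,(800,300),interpolation=cv2.INTER_AREA))
E
```

```text
[array([-2.92,  6.16, 11.59]), 'yline deg 89.8', 'turn -0.003'] [-0.54  0.04 -0.36  1.18  0.   -0.54] [ 0.39822168 -0.14694009  0.21569462]
```

View pics/a.png

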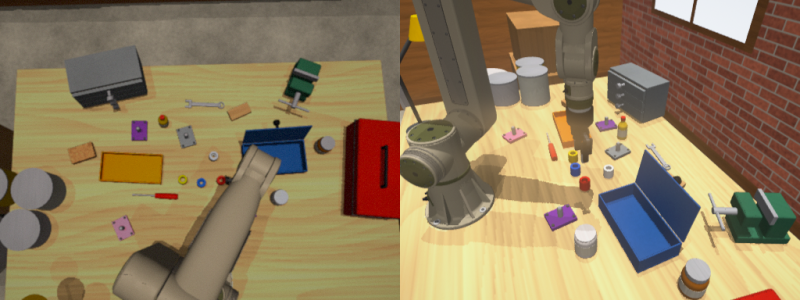

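Both views still show no green. The only reachable spot hidden from both cameras is the strip behind the upright lid, so I'll check there later. Next is red.

```bash

python3 -m inch '[-1,2.1,0,0,-1,2.1,0,0,-0.9,2,2,0,0,0,3,0,0,0,3,0]' >/dev/null
python3 -m inch '[0,0,1,0,0,0,0,0,0,0,0,0,0,0,0,0,0,0,0,0]' >/dev/null
python3 - <<'E'
from h import *
print(to([.4275,-.085,.019],np.pi/2),get_state()["tcp_pos"])
im=eyes.read_camera("side"); crop("s",im,190,170,220,160,3,"pics/b.png")
E
```

```text
[array([ 0.05,  0.67, 10.97]), 'yline deg 89.6', 'turn -0.008'] [ 0.42762741 -0.09158932  0.12875592]
```

View pics/b.png

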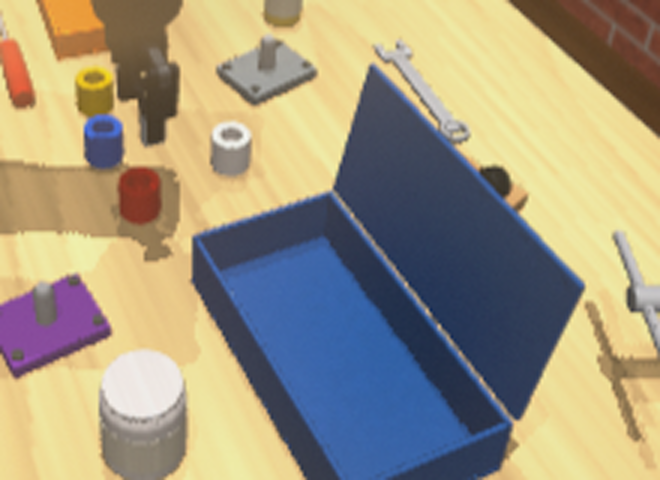

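The crop shows the gripper above the bench near red at (140,195). Nothing green is visible, and the lid hides the bench behind it. Descending on red.

```bash

python3 -m inch '[0,0.33,2,-0.008,0,0.33,3,0,0,0,3,0,0,0,2,0,0,0,0.9,0]' >/dev/null
python3 -m inch '[0,0,0,0,0,0,0,0,0,0,0,0,0,0,0,0,0,0,0,0]' >/dev/null
python3 -c "
from h import *
print(to([.4275,-.085,.019]))"
python3 -m inch '[0,0,0,0,0,0,0,0,0,0,0,0,0,0,0,0,0,0,0,0]' -0.5 30
python3 -m inch '[0,0,0,0,0,0,0,0,0,0,0,0,0,0,0,0,0,0,0,0]' -1 30
python3 -m inch '[0,0,-2,0,0,0,-3,0,0,0,-3,0,0,0,-1,0,0,0,0,0]'
python3 - <<'E'
from h import *
print(to([.627,.06,.10]),get_state()["tcp_pos"])
im=eyes.read_camera("top"); im2=eyes.read_camera("side")
t=[cv2.resize(a[v:v+130,u:u+130,::-1],(400,400),interpolation=cv2.INTER_CUBIC) for a,u,v in((im,200,140),(im2,190,150))]
cv2.imwrite("pics/c.png",np.hstack(t))
E
```

```text
[array([ 0.02, -0.06,  0.05]), 'yline deg 90.1']
clock: 5.72
tcp_pos: [0.4271, -0.0841, 0.0191]
orientation: [0.001, -0.001, 1.0, -0.0]
wrist_force: [-0.4, 0.5, 5.7]
finger_gap: 0.0392
grip_force: 29.7
clock: 6.13
tcp_pos: [0.4271, -0.0841, 0.0191]
orientation: [0.001, -0.001, 1.0, -0.0]
wrist_force: [-1.6, -0.6, 6.0]
finger_gap: 0.0394
grip_force: 29.7
clock: 6.55
tcp_pos: [0.4288, -0.0848, 0.1113]
orientation: [0.003, -0.001, 1.0, -0.001]
wrist_force: [0.6, -0.1, -0.1]
finger_gap: 0.0391
grip_force: 30.5
[array([-19.85,  14.43,   1.21]), 'yline deg 90.1'] [ 0.42878199 -0.08476307  0.11129936]
```

View pics/c.png

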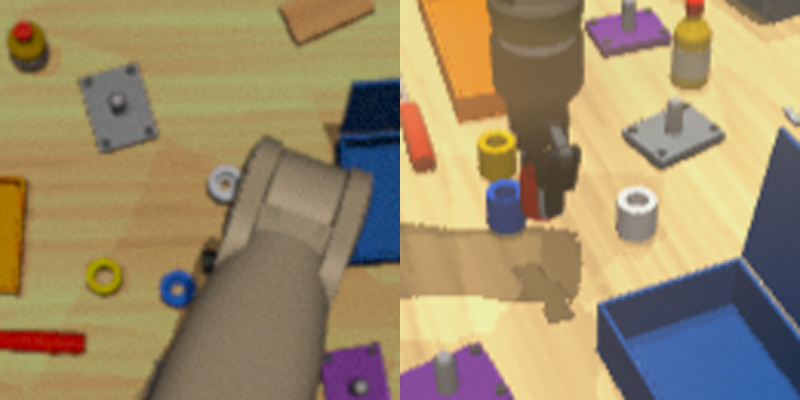

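Red is held at a 39 mm gap and lifted. The pin top is at (119,100) in the left (top) crop and (675,102) in the right (side) crop.

```bash

python3 -m inch '[-2,1.4,0,0,-2,1.4,0,0,-2,1.4,0,0,-2,1.4,0,0,-2,1.4,0,0]' >/dev/null
python3 -m inch '[-2,1.4,0,0,-2,1.4,0,0,-2,1.4,0,0,-2,1.4,0,0,-2,1.4,0,0]' >/dev/null
python3 -m inch '[0,0,0,0,0,0,0,0,0,0,0,0,0,0,0,0,0,0,0,0]'
python3 - <<'E'
from h import *
a=p2w("top",238.7,172.5,.055);b=p2w("side",279.4,183.1,.055);print(a,b)
for n,u,v in(("top",283.25,230.5),): print(p2w(n,u,v,.04))
# refine plate by segmentation? project candidates
for n in("top","side"): print(w2p(n,[.626,.059,.055]))
print(to([.626,.059,.085]))
E
```

```text
clock: 7.9
tcp_pos: [0.6251, 0.0559, 0.1078]
orientation: [-0.001, -0.001, 1.0, -0.0]
wrist_force: [1.2, 0.1, -1.2]
finger_gap: 0.0389
grip_force: 30.5
[0.62622072 0.06002934 0.055     ] [0.62670754 0.05786509 0.055     ]
[ 0.42506806 -0.08561227  0.04      ]
[239.00289249 172.55519556]
[279.05784298 182.9549799 ]
[array([-0.09,  0.31,  2.28]), 'yline deg 90.1']
```

```bash

python3 -m inch '[-0.1,0.3,1,0,0,0,1.3,0,0,0,0,0,0,0,0,0,0,0,0,0]'
python3 -m inch '[0,0,0.5,0,0,0,0.5,0,0,0,0.5,0,0,0,0.3,0,0,0,0,0]'
python3 -m inch '[0,0,0.3,0,0,0,0.3,0,0,0,0.3,0,0,0,0,0,0,0,0,0]'
```

```text
clock: 8.32
tcp_pos: [0.6271, 0.0594, 0.0854]
orientation: [-0.0, -0.001, 1.0, -0.0]
wrist_force: [0.2, -0.1, -0.7]
finger_gap: 0.0392
grip_force: 30.5
clock: 8.73
tcp_pos: [0.6287, 0.0591, 0.0724]
orientation: [0.003, -0.001, 1.0, -0.0]
wrist_force: [-8.6, -2.1, 27.2]
finger_gap: 0.039
grip_force: 34.4
clock: 9.15
tcp_pos: [0.6324, 0.0592, 0.067]
orientation: [0.007, -0.001, 1.0, -0.0]
wrist_force: [-5.9, -1.4, 38.8]
finger_gap: 0.0391
grip_force: 33.6
```

Red is sitting on the pin top and not entering. I'll back off and look.

```bash

python3 -m inch '[0,0,-0.9,0,0,0,-0.9,0,0,0,0,0,0,0,0,0,0,0,0,0]'
python3 -m inch '[0,0,0,0,0,0,0,0,0,0,0,0,0,0,0,0,0,0,0,0]'
python3 - <<'E'
from h import *
im=eyes.read_camera("top"); im2=eyes.read_camera("side")
t=[cv2.resize(a[v:v+60,u:u+60,::-1],(400,400),interpolation=cv2.INTER_CUBIC) for a,u,v in((im,210,142),(im2,250,145))]
cv2.imwrite("pics/d.png",np.hstack(t))
E
```

```text
clock: 9.57
tcp_pos: [0.6266, 0.0596, 0.0751]
orientation: [-0.001, -0.001, 1.0, -0.0]
wrist_force: [0.6, 0.2, -0.8]
finger_gap: 0.0391
grip_force: 30.7
clock: 9.98
tcp_pos: [0.6272, 0.0595, 0.076]
orientation: [-0.0, -0.001, 1.0, -0.0]
wrist_force: [-0.1, 0.1, 0.0]
finger_gap: 0.0394
grip_force: 30.7
```

View pics/d.png

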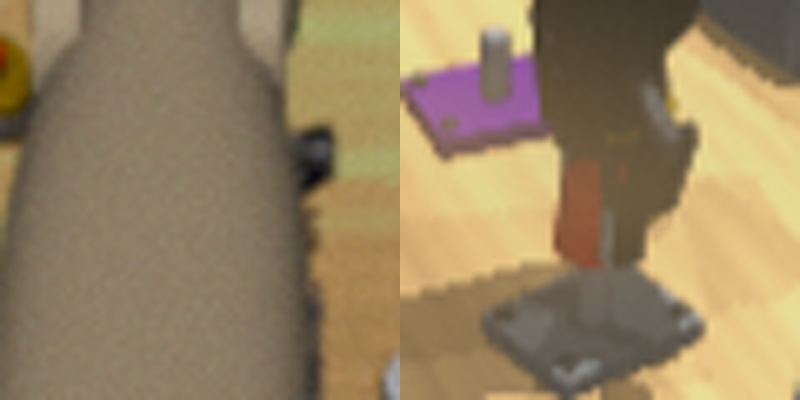

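```bash
python3 - <<'E'
from h import *
# held red: axis guess -> left silhouette
def left(ax,z):
    th=np.linspace(0,2*np.pi,181); P=[w2p("side",[ax[0]+.02*np.cos(t),ax[1]+.02*np.sin(t),z]) for t in th]; P=np.array(P); return P[:,0].min(),P[:,0].max(),P[:,1].max()
for x in(.617,.622,.627,.632): print(x,np.round(left((x,.0595),.057),1),np.round(left((x,.0595),.097),1))
im=eyes.read_camera("side").astype(int)
red=(im[...,0]-im[...,1]>45)&(im[...,0]-im[...,2]>45)
for v in range(168,187): 
    u=np.where(red[v,265:295])[0]; print(v,(u+265).tolist())
b=p2w("side",236.7,230.8,.04); print(b, p2w("top",283.25,230.5,.04)); s=get_state(); print(s["tcp_pos"])
E
```

```text
0.617 [270.4 282.7 186.6] [270.8 283.3 176.4]
0.622 [271.8 284.  186.3] [272.2 284.7 176.1]
0.627 [273.2 285.4 185.9] [273.6 286.2 175.8]
0.632 [274.6 286.8 185.6] [275.1 287.6 175.4]
168 []
169 []
170 [278]
171 [278, 279]
172 [275, 278, 279]
173 [275, 276, 277, 278]
174 [275, 276, 277, 278, 279]
175 [275, 276, 277, 278, 279]
176 [274, 275, 276, 277, 278, 279]
177 [273, 274, 275, 276, 277, 278, 279]
178 [273, 274, 275, 276, 277, 278, 279]
179 [273, 274, 275, 276, 277, 278, 279]
180 [273, 274, 275, 276, 277, 278, 279]
181 [273, 274, 275, 276, 277, 278]
182 [273, 274, 275, 276, 277, 278]
183 [275, 276, 277, 278]
184 [277, 278, 279]
185 []
186 []
[ 0.4273118  -0.08915106  0.04      ] [ 0.42506806 -0.08561227  0.04      ]
[0.62726223 0.05951749 0.07623916]
```

```bash
python3 - <<'E'
from h import *
print(p2w("top",239,175.25,.015),p2w("top",238.8,174.8,.015),p2w("side",278.9,193.1,.015))
a=cv2.imread("top0_raw.png"); g=cv2.cvtColor(a,cv2.COLOR_BGR2GRAY)
print(g[166:182,230:248])
b=cv2.imread("side0_raw.png"); g2=cv2.cvtColor(b,cv2.COLOR_BGR2GRAY); print(g2[180:194,272:288])
# plate corners from segmentation of low-saturation grey
hsv=cv2.cvtColor(a,cv2.COLOR_BGR2HSV); m=(hsv[...,1]<60).astype(np.uint8); m[:155]=0;m[195:]=0;m[:,:222]=0;m[:,256:]=0
m=cv2.morphologyEx(m,cv2.MORPH_CLOSE,np.ones((3,3),np.uint8)); n,l,st,ce=cv2.connectedComponentsWithStats(m); i=1+st[1:,4].argmax(); c=cv2.findContours((l==i).astype(np.uint8),0,1)[0][0]; r=cv2.minAreaRect(c); print(r,p2w("top",*r[0],.012))
E
```

```text
[0.6253507  0.06021046 0.015     ] [0.62697657 0.06087336 0.015     ] [0.62628344 0.05637133 0.015     ]
[[103 119 117 118 120 119 118 116 117 119 117 117 118 117 119 116 122 151]
 [111 116 119 118 121 120 116 116 112 115 115 116 118 117 116 114 123 152]
 [116 117 117 120 118 117 118 116 121 115 118 119 120 114 117 116 121 139]
 [119 115 115 119 116 117 116 113 114 115 115 116 118 119 118 117 118 119]
 [116 117 115 119 117 106  96 102 109 102 108 119 122 119 118 119 114 122]
 [119 118 120 121 118 100 108 129 136 116 103 112 117 117 118 118 122 122]
 [119 120 121 119 115  94 113 138 144 120  93 106 118 116 121 122 121 123]
 [117 119 120 118 117  92  95 121 116 101  77 101 118 119 119 119 118 118]
 [120 118 120 118 115 101  73  77  82  66  63  93 109 116 119 117 118 122]
 [118 116 117 121 125 110  68  47  47  47  59  99 104 114 118 117 120 118]
 [118 119 116 121 121 116  81  54  52  64  79 101 108 123 120 119 120 119]
 [120 121 120 117 120 121 110  85  82  96 104 113 118 122 121 123 117 117]
 [121 120 119 116 120 124 122 112 113 120 118 120 121 119 122 119 120 119]
 [118 122 121 118 11
[... 580 characters left out ...]
28 131 157 172 185 211 226]
 [228 217 208 172 164 127 131 129 130 129 163 176 176 176 183 209]
 [210 190 182 171 144 125 128 127 129 131 175 176 177 175 175 182]
 [180 176 175 170 139 124 128 125 127 132 175 175 176 175 173 174]
 [175 176 175 171 140 123 127 127 125 131 175 176 175 175 173 172]
 [175 176 176 173 127 120 126 125 125 132 170 175 174 173 173 172]
 [176 176 177 172 120 121 124 124 123 131 166 175 173 172 170 173]
 [176 176 177 169 115 120 123 124 123 140 171 173 174 174 174 173]
 [177 174 176 170 142 144 139 139 144 153 172 173 175 174 174 173]]
((238.0188751220703, 174.5660400390625), (24.724897384643555, 19.50519561767578), 74.05460357666016) [0.62854703 0.06366367 0.012     ]
```

The top camera puts the pin at about (0.628, 0.063), which agrees with the grip-centred y of red. The side camera's y is biased by −5 mm. Correcting by (+1.4, +3.3) mm.

```bash

python3 -m inch '[-0.15,0.33,0,0,0,0,0,0,0,0,0,0,0,0,0,0,0,0,0,0]'
python3 -m inch '[0,0,0.3,0,0,0,0.3,0,0,0,0.3,0,0,0,0,0,0,0,0,0]'
```

```text
clock: 10.55
tcp_pos: [0.6288, 0.0629, 0.0763]
orientation: [0.0, -0.001, 1.0, -0.0]
wrist_force: [-0.5, -0.4, -1.0]
finger_gap: 0.0395
grip_force: 30.7
clock: 10.97
tcp_pos: [0.6298, 0.0632, 0.0675]
orientation: [0.001, -0.001, 1.0, 0.0]
wrist_force: [3.4, 2.3, 0.0]
finger_gap: 0.0393
grip_force: 30.9
```

Red is on the pin. The lateral forces ask for a little more +x and +y.

```bash

python3 -m inch '[-0.1,0.1,0,0,0,0,0.3,0,0,0,0.3,0,0,0,0,0,0,0,0,0]'
python3 -m inch '[0,0,0.2,0,0,0,0.2,0,0,0,0.2,0,0,0,0.2,0,0,0,0,0]'
python3 -m inch '[0,0,0.2,0,0,0,0.2,0,0,0,0.2,0,0,0,0.2,0,0,0,0,0]'
```

```text
clock: 11.38
tcp_pos: [0.6318, 0.065, 0.0614]
orientation: [0.002, -0.001, 1.0, 0.001]
wrist_force: [6.6, 4.0, -1.7]
finger_gap: 0.0391
grip_force: 30.9
clock: 11.8
tcp_pos: [0.6319, 0.0652, 0.0541]
orientation: [0.002, -0.002, 1.0, 0.001]
wrist_force: [4.9, 4.9, 1.0]
finger_gap: 0.0393
grip_force: 31.4
clock: 12.22
tcp_pos: [0.6324, 0.0661, 0.0486]
orientation: [0.003, -0.002, 1.0, 0.002]
wrist_force: [0.7, 9.5, 13.7]
finger_gap: 0.0395
grip_force: 32.1
```

Contact at about the ridge height, given the slip in the grip. I'll release it so it seats freely, then look.

```bash

python3 -m inch '[0,0,0,0,0,0,0,0,0,0,0,0,0,0,0,0,0,0,0,0]' 0.4
python3 -m inch '[0,0,-2,0,0,0,-3,0,0,0,-3,0,0,0,-2,0,0,0,0,0]'
python3 -m inch '[0,-4,0,0,0,-4,0,0,0,-4,0,0,0,0,0,0,0,0,0,0]'
python3 - <<'E'
from h import *
im=eyes.read_camera("top"); im2=eyes.read_camera("side")
t=[cv2.resize(a[v:v+120,u:u+120,::-1],(400,400),interpolation=cv2.INTER_CUBIC) for a,u,v in((im,190,140),(im2,210,140))]
cv2.imwrite("pics/e.png",np.hstack(t))
for z in(.055,.078): print(z,w2p("side",[.628,.0575,z]),w2p("top",[.628,.063,z]))
E
```

```text
clock: 12.63
tcp_pos: [0.629, 0.0635, 0.0445]
orientation: [-0.001, -0.001, 1.0, -0.0]
wrist_force: [0.1, -0.4, -0.0]
finger_gap: 0.0596
grip_force: 0.0
clock: 13.05
tcp_pos: [0.6325, 0.0635, 0.1503]
orientation: [0.004, -0.001, 1.0, -0.0]
wrist_force: [1.2, -0.3, 1.0]
finger_gap: 0.0601
grip_force: 0.0
clock: 13.47
tcp_pos: [0.6294, -0.0586, 0.144]
orientation: [-0.001, 0.001, 1.0, 0.0]
wrist_force: [-0.1, 0.5, -0.1]
finger_gap: 0.0597
grip_force: 0.0
0.055 [279.80681583 183.07792257] [237.81862783 172.01390747]
0.078 [280.15039827 177.31150323] [237.60006183 170.51322906]
```

View pics/e.png

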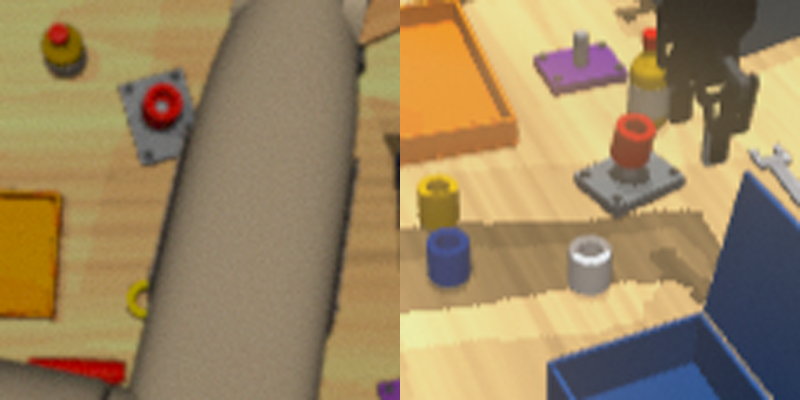

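Red stays up part-way, with pin visible below it at (630,170) in the side crop, so it's a reject. It leans slightly. Regrasping.

```bash

python3 -m inch '[0,4.07,0,0,0,4.07,0,0,0,4.07,0,0,0,0,0,0,0,0,3,0]' >/dev/null
python3 -m inch '[0,0,2.5,0,0,0,2.2,0,0,0,1,0,0,0,0,0,0,0,0,0]'
python3 -m inch '[0,0,0,0,0,0,0,0,0,0,0,0,0,0,0,0,0,0,0,0]' -1 40
python3 -m inch '[0,0,-0.5,0,0,0,-1,0,0,0,-2,0,0,0,-2,0,0,0,-2,0]'
python3 -m inch '[1.4,3,0,0,1.4,3,0,0,1.4,3,0,0,1.4,3,0,0,1.4,3,0,0]' >/dev/null
python3 -m inch '[1.4,3,0,0,1.4,3,0,0,1.4,3,0,0,1.4,3,0,0,1.4,3,0,0]' >/dev/null
python3 -m inch '[0,0,0,0,0,0,0,0,0,0,0,0,0,0,0,0,0,0,0,0]'
python3 -c "
from h import *
print(to([.49,.37,.028]))"
```

```text
clock: 14.4
tcp_pos: [0.6293, 0.0667, 0.0581]
orientation: [-0.001, -0.002, 1.0, 0.0]
wrist_force: [-0.3, 0.2, -0.1]
finger_gap: 0.0599
grip_force: 0.0
clock: 14.82
tcp_pos: [0.6311, 0.066, 0.06]
orientation: [0.002, -0.001, 1.0, 0.0]
wrist_force: [0.3, 1.5, 6.9]
finger_gap: 0.039
grip_force: 39.8
clock: 15.23
tcp_pos: [0.629, 0.0658, 0.1343]
orientation: [-0.001, -0.001, 1.0, -0.0]
wrist_force: [0.1, 0.6, 0.3]
finger_gap: 0.0394
grip_force: 40.0
clock: 16.48
tcp_pos: [0.4897, 0.3644, 0.1333]
orientation: [-0.0, -0.0, 1.0, -0.0]
wrist_force: [0.2, -0.9, 0.7]
finger_gap: 0.0393
grip_force: 40.0
[array([-0.03,  0.56, 10.53]), 'yline deg 90.0']
```

```bash

python3 -m inch '[0,0.5,3,0,0,0,3,0,0,0,2.5,0,0,0,2,0,0,0,0,0]'
python3 -m inch '[0,0,0,0,0,0,0,0,0,0,0,0,0,0,0,0,0,0,0,0]' 0.2
python3 -m inch '[0,0,-2,0,0,0,-3,0,0,0,-3,0,0,0,-2.5,0,0,0,0,0]' 0.4
cat >> h.py <<'E'
H={"red":[(0,8),(172,180)],"yellow":[(24,36)],"green":[(45,85)],"blue":[(102,118)]}
def find(col,x=(.3,.78),y=(-.16,.16),z=.04):
    """candidates (world xy of top, area px) for bushing-like blobs in the top picture"""
    im=cv2.cvtColor(eyes.read_camera("top"),cv2.COLOR_RGB2HSV)
    if col=="white": m=cv2.inRange(im,(0,0,140),(180,45,255))
    else: m=sum(cv2.inRange(im,(a,150,60),(b,255,255)) for a,b in H[col])
    n,l,st,ce=cv2.connectedComponentsWithStats(m.astype(np.uint8),connectivity=8)
    for i in range(1,n):
        p=p2w("top",*ce[i],z)
        if st[i,4]>15 and st[i,4]<300 and x[0]<p[0]<x[1] and y[0]<p[1]<y[1]: print(col,p[:2].round(4),ce[i].round(1),st[i,2:])
E
python3 - <<'E'
from h import *
for c in("red","yellow","green","blue","white"): find(c,y=(-.6,.5))
print(to([.4326,.083,.13]))
E
```

```text
clock: 16.9
tcp_pos: [0.4889, 0.3691, 0.0259]
orientation: [-0.001, -0.0, 1.0, -0.0]
wrist_force: [0.3, -0.1, -0.1]
finger_gap: 0.0388
grip_force: 40.4
clock: 17.32
tcp_pos: [0.4895, 0.3706, 0.0288]
orientation: [0.0, -0.001, 1.0, 0.0]
wrist_force: [0.1, -0.6, -0.4]
finger_gap: 0.0514
grip_force: 0.0
clock: 17.73
tcp_pos: [0.4921, 0.3724, 0.1397]
orientation: [0.004, -0.001, 1.0, 0.002]
wrist_force: [0.5, 0.4, 0.6]
finger_gap: 0.0598
grip_force: 0.0
red [0.7139 0.1684] [207.1 149.6] [ 5  6 27]
red [0.482  0.3635] [150.3 217.4] [14 10 87]
red [0.3637 0.1529] [212.9 250.6] [ 29   8 176]
yellow [0.4332 0.0828] [233.4 229.5] [12 12 92]
blue [ 0.646  -0.3414] [354.9 164.8] [ 83   7 122]
blue [0.4177 0.0017] [257.5 233.4] [10 11 69]
white [ 0.7686 -0.0174] [260.1 133. ] [ 37   6 134]
white [ 0.5848 -0.5552] [418.1 180.5] [17 17 98]
white [ 0.5341 -0.0548] [273.1 198.9] [11 11 74]
white [ 0.3472 -0.3393] [359.7 251.6] [ 18  18 262]
[array([  5.62, -28.7 ,   0.23]), 'yline deg 90.1']
```

```bash

python3 -m inch '[0.57,-2.87,0,0,0.57,-2.87,0,0,0.57,-2.87,0,0,0.57,-2.87,0,0,0.57,-2.87,0,0]' >/dev/null
python3 -m inch '[0.57,-2.87,0,0,0.57,-2.87,0,0,0.57,-2.87,0,0,0.57,-2.87,0,0,0.57,-2.87,0,0]' >/dev/null
python3 -m inch '[0,0,3,0,0,0,2.5,0,0,0,0,0,0,0,0,0,0,0,0,0]'>/dev/null
python3 -c "
from h import *
print(to([.4328,.0828,.019],np.pi/2))"
```

```text
[array([-0.03, -0.09,  5.95]), 'yline deg 90.1', 'turn 0.003']
```

```bash

python3 -m inch '[0,-0.1,2.5,0,0,0,2,0,0,0,1.3,0,0,0,0,0,0,0,0,0]'
python3 -m inch '[0,0,0,0,0,0,0,0,0,0,0,0,0,0,0,0,0,0,0,0]' -1 40
python3 -m inch '[0,0,-2,0,0,0,-3,0,0,0,-3,0,0,0,-1.5,0,0,0,0,0]'
python3 -m inch '[-2,-0.2,0,0,-2,-0.2,0,0,-2,-0.2,0,0,-2,-0.2,0,0,-2,-0.2,0,0]' >/dev/null
python3 -m inch '[-2,-0.2,0,0,-2,-0.2,0,0,-2,-0.2,0,0,-2,-0.2,0,0,-1.6,-0.1,0,0]' >/dev/null
python3 -m inch '[0,0,0,0,0,0,0,0,0,0,0,0,0,0,0,0,0,0,0,0]'
python3 -c "
from h import *
print(to([.629,.0633,.08]))"
```

```text
clock: 19.65
tcp_pos: [0.4331, 0.0829, 0.0209]
orientation: [0.0, -0.002, 1.0, -0.0]
wrist_force: [-0.1, -0.4, -0.2]
finger_gap: 0.0599
grip_force: 0.0
clock: 20.07
tcp_pos: [0.4343, 0.0827, 0.0219]
orientation: [0.002, -0.001, 1.0, 0.0]
wrist_force: [-1.4, 1.0, 6.3]
finger_gap: 0.0385
grip_force: 40.6
clock: 20.48
tcp_pos: [0.4358, 0.0825, 0.1196]
orientation: [0.004, -0.001, 1.0, -0.0]
wrist_force: [0.6, 0.2, -0.9]
finger_gap: 0.0382
grip_force: 40.4
clock: 21.73
tcp_pos: [0.6277, 0.0641, 0.1153]
orientation: [-0.0, -0.001, 1.0, -0.0]
wrist_force: [0.2, 0.3, -1.1]
finger_gap: 0.0384
grip_force: 40.4
[array([-0.13, -0.08,  3.53]), 'yline deg 90.1']
```

```bash

python3 -m inch '[-0.13,-0.08,1.5,0,0,0,1.5,0,0,0,0.5,0,0,0,0,0,0,0,0,0]'
python3 -m inch '[0,0,0.3,0,0,0,0.3,0,0,0,0.3,0,0,0,0.3,0,0,0,0,0]'
```

```text
clock: 22.15
tcp_pos: [0.6296, 0.0632, 0.0804]
orientation: [-0.0, -0.001, 1.0, -0.0]
wrist_force: [0.2, 0.6, -0.4]
finger_gap: 0.0387
grip_force: 40.4
clock: 22.57
tcp_pos: [0.63, 0.065, 0.0686]
orientation: [0.0, -0.002, 1.0, 0.002]
wrist_force: [0.5, 5.7, -0.8]
finger_gap: 0.0381
grip_force: 41.0
```

```bash

python3 -m inch '[0,0.25,0,0,0,0,0.3,0,0,0,0.3,0,0,0,0.2,0,0,0,0,0]'
python3 -m inch '[0,0,0.3,0,0,0,0.3,0,0,0,0.3,0,0,0,0,0,0,0,0,0]'
```

```text
clock: 22.98
tcp_pos: [0.6296, 0.0653, 0.0594]
orientation: [-0.001, -0.001, 1.0, -0.0]
wrist_force: [-0.9, -0.7, -0.9]
finger_gap: 0.0384
grip_force: 41.1
clock: 23.4
tcp_pos: [0.6299, 0.0655, 0.0509]
orientation: [-0.0, -0.001, 1.0, -0.0]
wrist_force: [-0.9, 0.3, -1.5]
finger_gap: 0.0381
grip_force: 41.1
```

```bash

python3 -m inch '[0,0,0.3,0,0,0,0.3,0,0,0,0.3,0,0,0,0.3,0,0,0,0,0]'
python3 -m inch '[0,0,0.2,0,0,0,0.2,0,0,0,0.1,0,0,0,0,0,0,0,0,0]'
```

```text
clock: 23.82
tcp_pos: [0.6296, 0.0655, 0.0384]
orientation: [-0.001, -0.001, 1.0, -0.0]
wrist_force: [-0.5, 0.7, -1.4]
finger_gap: 0.0385
grip_force: 41.2
clock: 24.23
tcp_pos: [0.6301, 0.0657, 0.0369]
orientation: [0.001, -0.001, 1.0, -0.0]
wrist_force: [-6.7, -1.0, 15.2]
finger_gap: 0.0385
grip_force: 43.0
```

Yellow went right down to the plate, so it's sound. Seating it freely, then on to the box.

```bash

python3 -m inch '[0,0,0,0,0,0,0,0,0,0,0,0,0,0,0,0,0,0,0,0]' 0.1
python3 -m inch '[0,0,0,0,0,0,0,0,0,0,0,0,0,0,0,0,0,0,0,0]' -1 40
python3 -m inch '[0,0,-1,0,0,0,-2,0,0,0,-3,0,0,0,-3,0,0,0,-1,0]'
python3 -m inch '[3,0,0,0,3,0,0,0,3,-2,0,0,3,-3,0,0,0.5,-3.2,0,0]' >/dev/null
python3 -m inch '[0,-3.2,0,0,0,-3.2,0,0,0,-3.2,0,0,0,-3.2,0,0,0,-3.2,0,0]' >/dev/null
python3 -m inch '[0,-3.2,0,0,0,-3.2,0,0,0,0,0,0,0,0,0,0,0,0,0,0]'
python3 -c "
from h import *
print(to([.505,-.245,.031]))"
```

```text
clock: 24.65
tcp_pos: [0.63, 0.0656, 0.0339]
orientation: [-0.0, -0.001, 1.0, -0.0]
wrist_force: [0.8, -0.2, 0.5]
finger_gap: 0.0468
grip_force: 0.0
clock: 25.07
tcp_pos: [0.63, 0.0657, 0.0341]
orientation: [-0.0, -0.001, 1.0, -0.0]
wrist_force: [0.0, 0.6, -1.4]
finger_gap: 0.0382
grip_force: 40.5
clock: 25.48
tcp_pos: [0.6324, 0.0655, 0.1398]
orientation: [0.003, -0.001, 1.0, -0.0]
wrist_force: [0.8, 1.5, 1.4]
finger_gap: 0.0385
grip_force: 40.5
clock: 26.73
tcp_pos: [0.5057, -0.2398, 0.1341]
orientation: [-0.0, -0.001, 1.0, 0.0]
wrist_force: [0.6, 0.2, -0.7]
finger_gap: 0.0384
grip_force: 40.6
[array([ 0.07, -0.53, 10.31]), 'yline deg 90.1']
```

```bash

python3 -m inch '[0,0,3,0,0,0,3,0,0,0,2.5,0,0,0,2.2,0,0,0,0,0]'
python3 -m inch '[0,0,0,0,0,0,0,0,0,0,0,0,0,0,0,0,0,0,0,0]' 0.2
python3 -m inch '[0,0,-2,0,0,0,-3,0,0,0,-4,0,0,0,-4,0,0,0,-3,0]' 0.4
python3 -m inch '[0,0,0,0,0,0,0,0,0,0,0,0,0,0,0,0,0,0,0,0]'
python3 -c "
from h import *
for c in('red','yellow','green','blue','white'): find(c,y=(-.6,.5),z=.04)
im=eyes.read_camera('side'); crop('s',im,190,150,260,190,3,'pics/f.png')"
```

```text
clock: 27.15
tcp_pos: [0.5049, -0.2377, 0.0244]
orientation: [-0.002, -0.002, 1.0, 0.001]
wrist_force: [-0.3, -0.1, -0.5]
finger_gap: 0.0385
grip_force: 42.2
clock: 27.57
tcp_pos: [0.5068, -0.2403, 0.0283]
orientation: [0.001, -0.001, 1.0, -0.0]
wrist_force: [-0.6, -0.1, 0.6]
finger_gap: 0.0511
grip_force: 0.0
clock: 27.98
tcp_pos: [0.5067, -0.2405, 0.1911]
orientation: [0.001, -0.001, 1.0, -0.001]
wrist_force: [0.6, 0.6, 0.4]
finger_gap: 0.0595
grip_force: 0.0
clock: 28.4
tcp_pos: [0.5053, -0.2395, 0.1855]
orientation: [-0.001, -0.001, 1.0, 0.001]
wrist_force: [-0.1, -0.2, -0.5]
finger_gap: 0.0597
grip_force: 0.0
red [0.7139 0.1684] [207.1 149.6] [ 5  6 27]
red [0.486  0.3635] [150.3 216.2] [12 11 94]
red [0.3634 0.1525] [213.  250.7] [ 30   7 178]
blue [ 0.6418 -0.2449] [327.  166.7] [26  3 31]
blue [ 0.5591 -0.2089] [317.8 190.5] [ 21  25 172]
blue [0.4176 0.002 ] [257.4 233.4] [10 10 67]
white [ 0.7693 -0.0204] [260.9 132.8] [33  4 71]
white [ 0.5334 -0.0545] [273.  199.1] [11 11 63]
white [ 0.3453 -0.3422] [360.5 252.1] [ 17  18 228]
```

View pics/f.png

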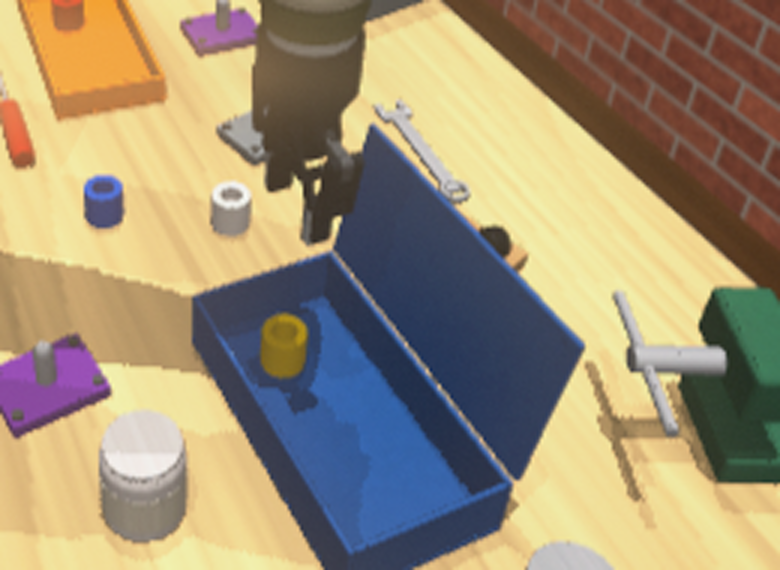

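Yellow is standing in the box at (284,345). Green can only be behind the lid, so I'll nudge the lid from behind to about upright, leaving the box open, to see there.

```bash

python3 -m inch '[0,0,-3.5,0,0,0,-3.5,0,0,0,-0.5,0,-1,0,0,0,-2,0,0,0]' -1 30 >/dev/null
python3 -m inch '[-3,0,0,0,-3,0,0,0,-3,0,0,0,-3,0,0,0,-1.5,0,0,0]' >/dev/null
python3 -m inch '[0,0,0,0,0,0,0,0,0,0,0,0,0,0,0,0,0,0,0,0]'
python3 -c "
from h import *
print(to([.66,-.24,.185]))
find('green',y=(-.6,.5))"
```

```text
clock: 29.95
tcp_pos: [0.6704, -0.2399, 0.2628]
orientation: [0.0, -0.001, 1.0, -0.0]
wrist_force: [0.4, 0.1, 0.5]
finger_gap: -0.0005
grip_force: 0.0
[array([ 1.04, -0.01,  7.78]), 'yline deg 90.1']
```

```bash

python3 -m inch '[0,0,2.5,0,0,0,2.5,0,0,0,2.5,0,0,0,0,0,0,0,0,0]'
python3 -m inch '[1,0,0,0,1,0,0,0,1,0,0,0,0.7,0,0,0,0.7,0,0,0]'
python3 -m inch '[0.7,0,0,0,0.7,0,0,0,0.7,0,0,0,0.7,0,0,0,0,0,0,0]'
```

```text
clock: 30.42
tcp_pos: [0.6698, -0.2394, 0.1865]
orientation: [-0.001, -0.001, 1.0, 0.001]
wrist_force: [-0.5, -0.3, 0.8]
finger_gap: 0.0002
grip_force: 0.0
clock: 30.83
tcp_pos: [0.6276, -0.2404, 0.1898]
orientation: [0.002, -0.001, 1.0, -0.001]
wrist_force: [0.3, -0.2, 0.1]
finger_gap: 0.0004
grip_force: 0.0
clock: 31.25
tcp_pos: [0.598, -0.2399, 0.1876]
orientation: [-0.0, -0.001, 1.0, -0.0]
wrist_force: [0.1, 0.4, 0.6]
finger_gap: 0.0
grip_force: 0.0
```

```bash

python3 -m inch '[0.5,0,0,0,0,0,0,0,-2,0,0,0,-3,0,-1,0,-2,0,-3,0]'
python3 -m inch '[0,3,-3.5,0,0,4,0,0,0,4,0,0,0,4,0,0,0,0,0,0]'
python3 -c "
from h import *
find('green',y=(-.6,.5))
im=eyes.read_camera('top'); im2=eyes.read_camera('side')
t=[cv2.resize(a[v:v+120,u:u+120,::-1],(400,400),interpolation=cv2.INTER_CUBIC) for a,u,v in((im,285,110),(im2,280,160))]
cv2.imwrite('pics/g.png',np.hstack(t))"
```

```text
clock: 31.67
tcp_pos: [0.6628, -0.2385, 0.2217]
orientation: [-0.005, -0.001, 1.0, 0.002]
wrist_force: [0.3, 0.3, -1.1]
finger_gap: -0.0001
grip_force: 0.0
clock: 32.08
tcp_pos: [0.6631, -0.0852, 0.2588]
orientation: [-0.001, -0.005, 1.0, 0.002]
wrist_force: [-0.4, -0.2, 0.7]
finger_gap: -0.0001
grip_force: 0.0
```

View pics/g.png

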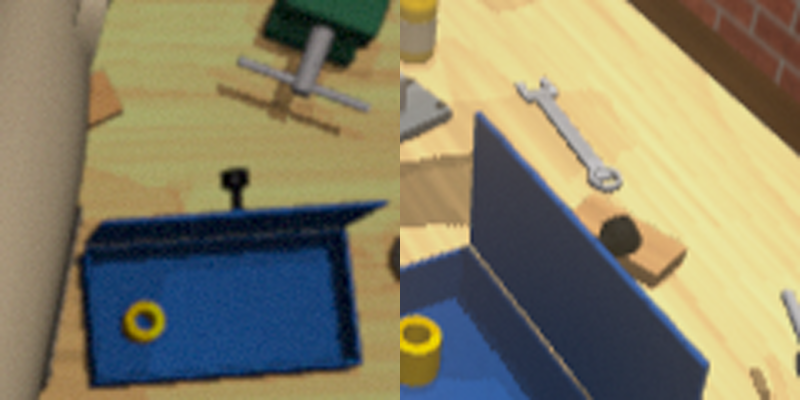

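The lid is now about upright, its edge at (240,213) in the top crop, and there's nothing green behind it. I'll run a looser green scan over both full images.

```bash
python3 - <<'E'
from h import *
def scan(tag,n,bgr):
    h=cv2.cvtColor(bgr,cv2.COLOR_BGR2HSV); m=cv2.inRange(h,(38,70,25),(98,255,255))
    k,l,st,ce=cv2.connectedComponentsWithStats(m)
    for i in range(1,k):
        if st[i,4]>5: print(tag,ce[i].round(),st[i,2:],p2w(n,*ce[i],.03)[:2].round(2),h[l==i].mean(0).round())
for n in("top","side"):
    scan(n+"0",n,cv2.imread(n+"0_raw.png")); im=eyes.read_camera(n); scan(n+" now",n,im[:,:,::-1])
    cv2.imwrite(n+"1_raw.png",im[:,:,::-1])
for p in[(.35,0),(.35,-.15),(.2,-.35),(0,-.4),(-.3,0),(0,.4),(-.3,.4),(.1,.45)]: print(p,w2p("top",[*p,.03]).round(),w2p("side",[*p,.03]).round())
E
```

```text
top0 [394.  85.] [ 33  22 419] [ 0.94 -0.5 ] [ 71. 133.  81.]
top0 [383. 111.] [ 37  33 654] [ 0.84 -0.45] [ 72. 141.  61.]
top now [394.  85.] [ 33  22 415] [ 0.94 -0.5 ] [ 72. 134.  80.]
top now [383. 111.] [ 37  32 650] [ 0.84 -0.46] [ 72. 141.  61.]
side0 [465. 281.] [  84   66 3559] [ 0.9  -0.46] [ 70. 107.  88.]
side0 [422. 288.] [ 6  7 14] [ 0.78 -0.43] [44. 72. 57.]
side0 [427. 287.] [ 9  7 18] [ 0.8  -0.44] [56. 71. 65.]
side now [462. 281.] [  90   66 3819] [ 0.89 -0.45] [ 69. 108.  80.]
(0.35, 0) [259. 254.] [202. 220.]
(0.35, -0.15) [303. 252.] [217. 256.]
(0.2, -0.35) [365. 296.] [176. 340.]
(0, -0.4) [384. 358.] [ 75. 400.]
(-0.3, 0) [264. 461.] [-58. 285.]
(0, 0.4) [139. 365.] [ 75. 173.]
(-0.3, 0.4) [138. 464.] [-25. 192.]
(0.1, 0.45) [124. 334.] [104. 160.]
```

```bash

python3 -m inch '[1.8,3.6,0,0,1.8,3.6,0,0,1.8,3.6,0,0,1.8,3.6,0,0,1.8,3.6,0,0]' 0.4 >/dev/null
python3 -m inch '[1.8,3.6,0,0,1.8,3.6,0,0,1.8,3.6,0,0,1.8,3.6,0,0,1.8,3.6,0,0]' >/dev/null
python3 -m inch '[0,3.6,0,0,0,3.6,0,0,0,0,0,0,0,0,0,0,0,0,0,0]'
python3 - <<'E'
from h import *
t=[eyes.read_camera(n)[:,:,::-1] for n in("top","side")]
for n,b in zip(("top","side"),t):
    cv2.imwrite(n+"2_raw.png",b)
    h=cv2.cvtColor(b,cv2.COLOR_BGR2HSV); m=cv2.inRange(h,(38,60,20),(98,255,255)); k,l,st,ce=cv2.connectedComponentsWithStats(m)
    for i in range(1,k):
        if st[i,4]>3: print(n,ce[i].round(),st[i,2:])
cv2.imwrite("pics/h.png",np.hstack([cv2.resize(t[0][110:,:][:, :],(400,214)),cv2.resize(t[1],(400,300))[:214]]) if 0 else cv2.resize(np.hstack(t),(800,300)))
E
```

```text
clock: 33.58
tcp_pos: [0.4835, 0.3379, 0.2584]
orientation: [-0.0, -0.0, 1.0, -0.001]
wrist_force: [0.9, 0.3, 0.6]
finger_gap: 0.0599
grip_force: 0.0
top [394.  85.] [ 34  23 427]
top [383. 111.] [ 37  36 723]
side [460. 281.] [  90   66 4087]
```

View pics/h.png

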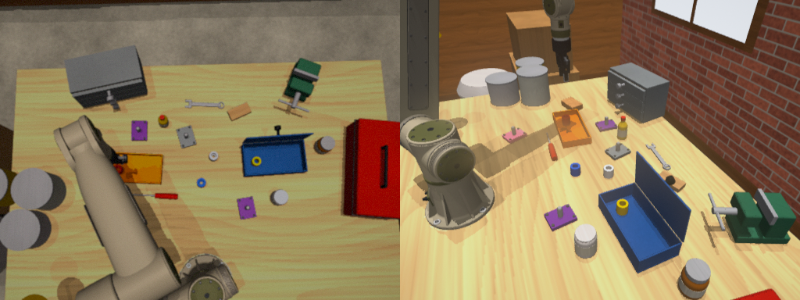

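Still no green in either full view. The last unseen sliver is right against the back of the box, so I'll tip the lid a little further forward to settle it.

```bash

python3 -m inch '[-1.1,-3.6,0,0,-1.1,-3.6,0,0,-1.1,-3.6,0,0,-1.1,-3.6,0,0,-1.1,-3.6,0,0]' -1 >/dev/null
python3 -m inch '[-1.1,-3.6,0,0,-1.1,-3.6,0,0,-1.1,-3.6,0,0,-1.1,-3.6,0,0,-1.1,-3.6,0,0]' >/dev/null
python3 -m inch '[-1.1,-3.6,0,0,-1.1,-3.6,0,0,-1.1,-3.6,0,0,-1.1,-3.6,0,0,-1.1,-3.6,0,0]' >/dev/null
python3 -m inch '[-1,-3.6,0,0,0,0,0,0,0,0,0,0,0,0,0,0,0,0,0,0]'
python3 -c "
from h import *
print(to([.66,-.24,.185]))"
```

```text
clock: 35.35
tcp_pos: [0.6585, -0.2364, 0.2594]
orientation: [-0.0, -0.001, 1.0, 0.0]
wrist_force: [0.5, 0.6, 0.9]
finger_gap: -0.0003
grip_force: 0.0
[array([-0.15, -0.36,  7.44]), 'yline deg 90.1']
```

```bash

python3 -m inch '[0,0,2.5,0,0,0,2.5,0,0,0,2.4,0,1,0,0,0,1.5,0,0,0]'
python3 -m inch '[1.5,0,0,0,1.2,0,0,0,0.7,0,0,0,0.7,0,0,0,0.7,0,0,0]'
python3 -m inch '[0.7,0,0,0,0.7,0,0,0,0.7,0,0,0,0,0,0,0,-3,0,0,0]'
python3 -m inch '[-3,0,0,0,-3,0,-2,0,0,0,-4,0,0,4,-2,0,0,4,0,0]'
python3 -m inch '[0,4,0,0,0,4,0,0,0,4,0,0,0,0,0,0,0,0,0,0]' 0.4
python3 - <<'E'
from h import *
im=eyes.read_camera('top'); h=cv2.cvtColor(im,cv2.COLOR_RGB2HSV); m=cv2.inRange(h,(38,60,20),(98,255,255)); k,l,st,ce=cv2.connectedComponentsWithStats(m)
for i in range(1,k):
  if st[i,4]>3: print(ce[i].round(),st[i,2:])
crop('t',im,290,120,140,105,4,'pics/i.png')
for c in('blue','white'): find(c,z=.04)
E
```

```text
clock: 35.77
tcp_pos: [0.6333, -0.2343, 0.1829]
orientation: [-0.001, -0.002, 1.0, 0.001]
wrist_force: [-0.1, -0.2, 0.5]
finger_gap: -0.0002
grip_force: 0.0
clock: 36.18
tcp_pos: [0.5866, -0.236, 0.1857]
orientation: [0.001, -0.002, 1.0, -0.0]
wrist_force: [2.6, 0.6, -0.4]
finger_gap: -0.0001
grip_force: 1.1
clock: 36.6
tcp_pos: [0.5898, -0.2361, 0.1845]
orientation: [-0.003, 0.0, 1.0, 0.001]
wrist_force: [-0.9, -0.8, 0.3]
finger_gap: 0.0002
grip_force: 0.0
clock: 37.02
tcp_pos: [0.6571, -0.1619, 0.2678]
orientation: [0.003, 0.001, 1.0, -0.002]
wrist_force: [1.3, 0.5, 0.6]
finger_gap: -0.0002
grip_force: 0.0
clock: 37.43
tcp_pos: [0.6545, -0.037, 0.2637]
orientation: [-0.0, -0.003, 1.0, -0.0]
wrist_force: [0.4, -0.7, 0.1]
finger_gap: 0.059
grip_force: 0.0
[394.  85.] [ 34  23 423]
[383. 111.] [ 37  34 733]
```

View pics/i.png

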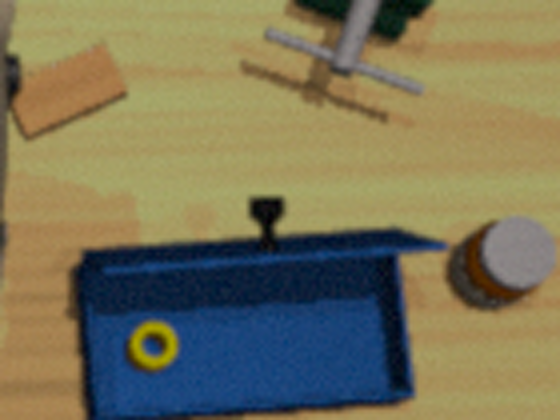

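Nothing stands behind the lid, now tipped at the edge (260,262) in the crop. Green is therefore one of the missing colours, and blue and white remain.

```bash

python3 -m inch '[2.9,2.1,0,0,2.9,2.1,0,0,2.9,2.1,0,0,2.9,2.1,0,0,2.9,2.1,0,0]' >/dev/null
python3 -m inch '[2.9,2.1,2,0,2.9,2.1,3,0,2.9,2.1,3,0,0,0,2,0,0,0,0,0]'
python3 -c "
from h import *
for c in('blue','white'): find(c,z=.04)
print(to([.4172,.0018,.021],np.pi/2))"
```

```text
clock: 38.42
tcp_pos: [0.425, 0.1228, 0.1666]
orientation: [-0.003, -0.001, 1.0, -0.001]
wrist_force: [-0.6, -0.7, 0.6]
finger_gap: 0.0596
grip_force: 0.0
blue [0.4176 0.002 ] [257.4 233.4] [10 10 67]
white [0.7716 0.0052] [253.6 132.4] [16  4 38]
white [ 0.7664 -0.0428] [267.4 133.4] [ 9  4 18]
white [ 0.5334 -0.0545] [273.  199.1] [11 11 67]
[array([  1.21, -12.07,  14.94]), 'yline deg 90.0', 'turn 0.000']
```

```bash

python3 -m inch '[0.4,-4,0,0,0.4,-4,0,0,0.4,-4,3,0,0,0,3,0,0,0,2.5,0]' >/dev/null
python3 -m inch '[0,0,0,0,0,0,0,0,0,0,0,0,0,0,0,0,0,0,0,0]'
python3 -c "
from h import *
print(to([.4172,.0018,.021],np.pi/2))"
```

```text
clock: 39.35
tcp_pos: [0.4194, 0.0103, 0.0918]
orientation: [0.002, -0.001, 1.0, -0.0]
wrist_force: [-0.3, -0.3, -0.2]
finger_gap: 0.0595
grip_force: 0.0
[array([ 0.24, -0.84,  7.08]), 'yline deg 90.2', 'turn 0.003']
```

```bash

python3 -m inch '[0.22,-0.84,1.5,0,0,0,2.5,0,0,0,2,0,0,0,0.9,0,0,0,0,0]'
python3 -m inch '[0,0,0,0,0,0,0,0,0,0,0,0,0,0,0,0,0,0,0,0]' 
python3 -m inch '[0,0,0,0,0,0,0,0,0,0,0,0,0,0,0,0,0,0,0,0]' -1 40
python3 -m inch '[0,0,-2,0,0,0,-3,0,0,0,-3,0,0,0,-1.5,0,0,0,0,0]'
python3 -m inch '[-2.1,0.6,0,0,-2.1,0.6,0,0,-2.1,0.6,0,0,-2.1,0.6,0,0,-2.1,0.6,0,0]' >/dev/null
python3 -m inch '[-2.1,0.6,0,0,-2.1,0.6,0,0,-2.1,0.7,0,0,-2.1,0.7,0,0,-2.1,0.7,0,0]' >/dev/null
python3 -m inch '[0,0,0,0,0,0,0,0,0,0,0,0,0,0,0,0,0,0,0,0]'
python3 -c "
from h import *
print(to([.6297,.0655,.08]))"
```

```text
clock: 39.77
tcp_pos: [0.4144, 0.0024, 0.0202]
orientation: [-0.001, -0.001, 1.0, 0.0]
wrist_force: [-0.7, -0.8, 0.2]
finger_gap: 0.0598
grip_force: 0.0
clock: 40.18
tcp_pos: [0.4161, 0.0018, 0.0218]
orientation: [0.001, -0.001, 1.0, -0.0]
wrist_force: [-1.3, 1.0, -0.2]
finger_gap: 0.0596
grip_force: 0.0
clock: 40.6
tcp_pos: [0.4158, 0.0019, 0.0216]
orientation: [0.0, -0.001, 1.0, -0.0]
wrist_force: [-0.4, 0.7, 6.1]
finger_gap: 0.0385
grip_force: 40.0
clock: 41.02
tcp_pos: [0.418, 0.0014, 0.1195]
orientation: [0.003, -0.001, 1.0, -0.001]
wrist_force: [0.1, -1.0, -0.4]
finger_gap: 0.0386
grip_force: 40.4
clock: 42.27
tcp_pos: [0.6243, 0.0651, 0.1159]
orientation: [-0.0, -0.001, 1.0, -0.0]
wrist_force: [0.4, 1.0, -0.2]
finger_gap: 0.0384
grip_force: 40.4
[array([-0.55,  0.04,  3.59]), 'yline deg 90.1']
```

```bash

python3 -m inch '[-0.42,0.04,1.5,0,0,0,1.5,0,0,0,0.5,0,0,0,0,0,0,0,0,0]'
python3 -m inch '[0,0,0.3,0,0,0,0.3,0,0,0,0.3,0,0,0,0.3,0,0,0,0,0]'
python3 -m inch '[0,0,0.3,0,0,0,0.3,0,0,0,0,0,0,0,0,0,0,0,0,0]'
```

```text
clock: 42.68
tcp_pos: [0.629, 0.0656, 0.0813]
orientation: [-0.0, -0.001, 1.0, -0.0]
wrist_force: [0.7, 1.2, 0.6]
finger_gap: 0.0382
grip_force: 40.4
clock: 43.1
tcp_pos: [0.6282, 0.0664, 0.0692]
orientation: [-0.001, -0.001, 1.0, 0.0]
wrist_force: [-3.9, 1.3, -0.2]
finger_gap: 0.0382
grip_force: 41.0
clock: 43.52
tcp_pos: [0.6278, 0.0663, 0.0622]
orientation: [-0.002, -0.001, 1.0, 0.0]
wrist_force: [-5.4, 3.2, -0.2]
finger_gap: 0.0386
grip_force: 41.1
```

```bash

python3 -m inch '[0.2,0.1,0,0,0,0,0.2,0,0,0,0.2,0,0,0,0.2,0,0,0,0,0]'
python3 -m inch '[0,0,0.2,0,0,0,0.2,0,0,0,0.2,0,0,0,0,0,0,0,0,0]'
```

```text
clock: 43.93
tcp_pos: [0.6279, 0.0668, 0.0587]
orientation: [0.001, -0.001, 1.0, -0.0]
wrist_force: [-5.4, 0.7, 10.3]
finger_gap: 0.0384
grip_force: 42.1
clock: 44.35
tcp_pos: [0.6297, 0.067, 0.0563]
orientation: [0.003, -0.001, 1.0, 0.0]
wrist_force: [-8.6, 2.6, 27.5]
finger_gap: 0.0384
grip_force: 37.5
```

Blue stops at the ridge height (TCP 0.0587, expected 0.059). Releasing to let it seat, then checking numerically in the side camera.

```bash

python3 -m inch '[0,0,-0.6,0,0,0,-0.4,0,0,0,0,0,0,0,0,0,0,0,0,0]'
python3 -m inch '[0,0,0,0,0,0,0,0,0,0,0,0,0,0,0,0,0,0,0,0]' 0.4
python3 -m inch '[0,0,-3,0,0,0,-4,0,0,0,-3,0,0,0,0,0,0,0,0,0]'
python3 - <<'E'
from h import *
im=eyes.read_camera("side"); h=cv2.cvtColor(im,cv2.COLOR_RGB2HSV); m=cv2.inRange(h,(100,130,40),(125,255,255)); m[:, :255]=0; m[:,300:]=0; m[:160]=0;m[200:]=0
k,l,st,ce=cv2.connectedComponentsWithStats(m)
for i in range(1,k):
  if st[i,4]>10: print(ce[i].round(1),st[i])
for z in(.015,.055,.038,.078): print(z,w2p("side",[.629,.0595,z]).round(1))
print(get_state()["tcp_pos"]); find("blue",z=.078)
crop("s",im,240,140,70,60,6,"pics/j.png")
E
```

```text
clock: 44.77
tcp_pos: [0.6275, 0.0666, 0.0604]
orientation: [-0.0, -0.001, 1.0, -0.0]
wrist_force: [-1.0, -0.5, -1.1]
finger_gap: 0.0385
grip_force: 40.5
clock: 45.18
tcp_pos: [0.6275, 0.0668, 0.061]
orientation: [-0.0, -0.001, 1.0, -0.0]
wrist_force: [-0.3, 0.3, -0.7]
finger_gap: 0.0597
grip_force: 0.0
clock: 45.6
tcp_pos: [0.6293, 0.0668, 0.1639]
orientation: [0.003, -0.001, 1.0, -0.0]
wrist_force: [-0.5, -0.7, -0.9]
finger_gap: 0.0596
grip_force: 0.0
0.015 [279.3 192.4]
0.055 [279.8 182.7]
0.038 [279.6 186.9]
0.078 [280.2 176.9]
[0.62797166 0.06682174 0.16179716]
```

View pics/j.png

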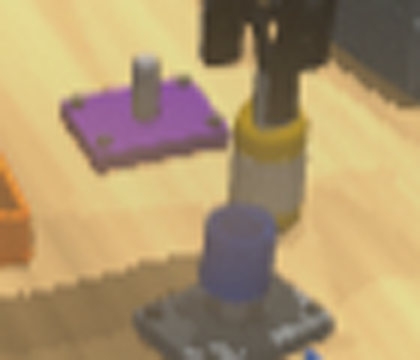

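Blue is perched part-way: its top is at crop (240,215), meaning z≈0.078, with pin visible below. It goes to the reject tray.

```bash

python3 -m inch '[0,-0.1,3,0,0,0,3,0,0,0,2.5,0,0,0,1.9,0,0,0,0,0]' >/dev/null
python3 -m inch '[0,0,0,0,0,0,0,0,0,0,0,0,0,0,0,0,0,0,0,0]' -1 40
python3 -m inch '[0,0,-0.5,0,0,0,-1,0,0,0,-2,0,0,0,-2,0,0,0,-2,0]'
python3 -m inch '[1.4,2.35,0,0,1.4,2.35,0,0,1.4,2.35,0,0,1.4,2.35,0,0,1.4,2.35,0,0]' >/dev/null
python3 -m inch '[1.4,2.35,0,0,1.4,2.35,0,0,1.4,2.35,0,0,1.4,2.35,0,0,1.4,2.35,0,0]' >/dev/null
python3 -m inch '[0,0,0,0,0,0,0,0,0,0,0,0,0,0,0,0,0,0,0,0]'
python3 -c "
from h import *
print(to([.49,.30,.028])); find('red',y=(.2,.5))"
```

```text
clock: 46.53
tcp_pos: [0.6283, 0.0658, 0.0584]
orientation: [0.001, -0.001, 1.0, -0.0]
wrist_force: [-0.1, -0.0, -0.7]
finger_gap: 0.0385
grip_force: 42.3
clock: 46.95
tcp_pos: [0.6277, 0.0657, 0.1341]
orientation: [0.0, -0.001, 1.0, -0.0]
wrist_force: [0.3, -0.4, -0.5]
finger_gap: 0.0385
grip_force: 42.3
clock: 48.2
tcp_pos: [0.4878, 0.2996, 0.1324]
orientation: [0.0, -0.0, 1.0, -0.0]
wrist_force: [-0.1, -0.3, -0.1]
finger_gap: 0.0387
grip_force: 42.4
[array([-0.22,  0.04, 10.44]), 'yline deg 90.0']
```

```bash

python3 -m inch '[0,-2,3,0,0,0,3,0,0,0,2.5,0,0,0,1.9,0,0,0,0,0]'
python3 -m inch '[0,0,0,0,0,0,0,0,0,0,0,0,0,0,0,0,0,0,0,0]' 0.1
python3 -m inch '[0,0,-2,0,0,0,-3,0,0,0,-3,0,0,0,-2.5,0,0,0,0,0]' 0.1
python3 -m inch '[-0.5,-2.8,0,0,-0.5,-2.8,0,0,-0.5,-2.8,0,0,-0.5,-2.8,0,0,-0.5,-2.8,0,0]' 0.4 >/dev/null
python3 -m inch '[-0.5,-2.8,0,0,-0.5,-2.8,0,0,-0.5,-2.8,0,0,0,0,0,0,0,0,0,0]'
python3 -c "
from h import *
for c in('red','blue','white'): find(c,y=(-.1,.5))
print(to([.533,-.0545,.021],np.pi/2))"
```

```text
clock: 48.67
tcp_pos: [0.4857, 0.2788, 0.025]
orientation: [-0.002, -0.0, 1.0, -0.001]
wrist_force: [0.1, 0.5, -0.4]
finger_gap: 0.0384
grip_force: 42.3
clock: 49.08
tcp_pos: [0.4876, 0.2807, 0.0289]
orientation: [0.001, -0.001, 1.0, 0.0]
wrist_force: [-0.1, -1.1, -0.6]
finger_gap: 0.0473
grip_force: 0.0
clock: 49.5
tcp_pos: [0.4903, 0.2819, 0.1393]
orientation: [0.005, -0.001, 1.0, 0.002]
wrist_force: [1.5, -0.2, 0.1]
finger_gap: 0.047
grip_force: 0.0
clock: 50.33
tcp_pos: [0.5277, 0.0553, 0.133]
orientation: [0.0, 0.0, 1.0, 0.0]
wrist_force: [0.1, -0.2, 0.2]
finger_gap: 0.0598
grip_force: 0.0
red [0.7139 0.1684] [207.1 149.6] [ 5  6 27]
red [0.4857 0.3632] [150.4 216.3] [12 12 98]
red [0.3665 0.1939] [200.7 250.1] [ 6  6 29]
blue [0.4878 0.2734] [176.9 215. ] [11 11 78]
white [ 0.7691 -0.0218] [261.3 132.8] [34  5 94]
white [ 0.5164 -0.0297] [265.9 204.2] [12 11 68]
[array([ -0.55, -11.19,  11.2 ]), 'yline deg 90.2', 'turn 0.003']
```

White has been knocked to about (0.516, −0.030). Approaching it there.

```bash
python3 - <<'E'
from h import *
find('white',y=(-.1,.2)); print(to([.516,-.030,.021],np.pi/2))
E
python3 -m inch '[0.6,-3,0,0,0.6,-3,0,0,0,-2.5,0,0,0,0,3,0,0,0,2,0]'
python3 -m inch '[0,0,0,0,0,0,0,0,0,0,0,0,0,0,0,0,0,0,0,0]'
python3 -c "
from h import *
print(to([.516,-.030,.021],np.pi/2))"
```

```text
white [ 0.7695 -0.0229] [261.7 132.7] [34  5 95]
white [ 0.5167 -0.0294] [265.8 204.2] [11 11 68]
[array([ 1.15, -8.75, 11.2 ]), 'yline deg 90.2', 'turn 0.004']
clock: 50.95
tcp_pos: [0.5165, -0.0289, 0.0829]
orientation: [0.001, -0.001, 1.0, -0.0]
wrist_force: [-1.0, -0.1, -1.4]
finger_gap: 0.0596
grip_force: 0.0
clock: 51.37
tcp_pos: [0.5168, -0.0281, 0.0845]
orientation: [0.001, -0.002, 1.0, -0.0]
wrist_force: [0.0, 0.2, 0.8]
finger_gap: 0.0598
grip_force: 0.0
[array([ 0.1 , -0.18,  6.35]), 'yline deg 90.2', 'turn 0.003']
```

```bash

python3 -m inch '[0.1,-0.15,2.5,0,0,0,2.5,0,0,0,1.3,0,0,0,0,0,0,0,0,0]'
python3 -m inch '[0,0,0,0,0,0,0,0,0,0,0,0,0,0,0,0,0,0,0,0]' -1 40
python3 -m inch '[0,0,0,0,0,0,0,0,0,0,0,0,0,0,0,0,0,0,0,0]'
python3 -m inch '[0,0,-2,0,0,0,-3,0,0,0,-3,0,0,0,-1.5,0,0,0,0,0]'
python3 -m inch '[-2.2,1.9,0,0,-2.2,1.9,0,0,-2.2,1.9,0,0,-2.2,1.9,0,0,-2.2,1.7,0,0]' >/dev/null
python3 -m inch '[0,0,0,0,0,0,0,0,0,0,0,0,0,0,0,0,0,0,0,0]'
python3 -c "
from h import *
print(to([.6297,.0655,.08]))"
```

```text
clock: 51.78
tcp_pos: [0.5146, -0.0298, 0.0203]
orientation: [-0.0, -0.001, 1.0, 0.0]
wrist_force: [-0.9, 0.2, -0.2]
finger_gap: 0.0601
grip_force: 0.0
clock: 52.2
tcp_pos: [0.5162, -0.0301, 0.0219]
orientation: [0.002, -0.001, 1.0, -0.0]
wrist_force: [-0.8, 1.1, 6.7]
finger_gap: 0.0391
grip_force: 40.5
clock: 52.62
tcp_pos: [0.5162, -0.0301, 0.0219]
orientation: [0.002, -0.001, 1.0, -0.0]
wrist_force: [-1.6, 1.3, 6.7]
finger_gap: 0.0387
grip_force: 40.5
clock: 53.03
tcp_pos: [0.5178, -0.0306, 0.1198]
orientation: [0.004, -0.001, 1.0, -0.001]
wrist_force: [1.3, -0.6, -0.1]
finger_gap: 0.0394
grip_force: 40.5
clock: 53.87
tcp_pos: [0.6236, 0.0625, 0.115]
orientation: [-0.0, -0.001, 1.0, -0.0]
wrist_force: [-0.0, 0.6, -0.8]
finger_gap: 0.0388
grip_force: 40.5
[array([-0.61,  0.3 ,  3.5 ]), 'yline deg 90.1']
```

```bash

python3 -m inch '[-0.55,0.3,1.5,0,0,0,1.5,0,0,0,0.4,0,0,0,0,0,0,0,0,0]'
python3 -m inch '[0,0,0.3,0,0,0,0.3,0,0,0,0.3,0,0,0,0.3,0,0,0,0,0]'
python3 -m inch '[0,0,0.3,0,0,0,0.3,0,0,0,0,0,0,0,0,0,0,0,0,0]'
```

```text
clock: 54.28
tcp_pos: [0.6295, 0.0659, 0.0813]
orientation: [-0.0, -0.001, 1.0, -0.0]
wrist_force: [0.3, 0.5, -1.1]
finger_gap: 0.039
grip_force: 40.5
clock: 54.7
tcp_pos: [0.6295, 0.0663, 0.0684]
orientation: [-0.001, -0.001, 1.0, -0.0]
wrist_force: [1.1, -0.0, -0.7]
finger_gap: 0.0393
grip_force: 40.5
clock: 55.12
tcp_pos: [0.63, 0.0663, 0.063]
orientation: [-0.0, -0.001, 1.0, -0.0]
wrist_force: [-0.0, 0.2, -0.9]
finger_gap: 0.0387
grip_force: 40.5
```

```bash

python3 -m inch '[0,0,0.2,0,0,0,0.2,0,0,0,0.2,0,0,0,0.2,0,0,0,0,0]'
python3 -m inch '[0,0,0.2,0,0,0,0.2,0,0,0,0,0,0,0,0,0,0,0,0,0]'
```

```text
clock: 55.53
tcp_pos: [0.6304, 0.0664, 0.0585]
orientation: [0.001, -0.001, 1.0, -0.0]
wrist_force: [-8.0, -0.1, 19.4]
finger_gap: 0.039
grip_force: 42.3
clock: 55.95
tcp_pos: [0.6318, 0.0662, 0.0566]
orientation: [0.003, -0.001, 1.0, -0.0]
wrist_force: [-8.9, -0.7, 27.6]
finger_gap: 0.0389
grip_force: 38.8
```

White stops at the same height as blue did. I'll release it, then close above sound-part height: catching it there means it's perched on the ridge.

```bash

python3 -m inch '[0,0,-0.6,0,0,0,-0.4,0,0,0,0,0,0,0,0,0,0,0,0,0]' >/dev/null
python3 -m inch '[0,0,0,0,0,0,0,0,0,0,0,0,0,0,0,0,0,0,0,0]' 0.2
python3 -m inch '[0,0,-0.7,0,0,0,-0.3,0,0,0,0,0,0,0,0,0,0,0,0,0]'
python3 -m inch '[0,0,0,0,0,0,0,0,0,0,0,0,0,0,0,0,0,0,0,0]' -1 25
```

```text
clock: 56.78
tcp_pos: [0.63, 0.0663, 0.0609]
orientation: [-0.0, -0.001, 1.0, -0.0]
wrist_force: [-0.2, -0.2, 0.6]
finger_gap: 0.0513
grip_force: 0.0
clock: 57.2
tcp_pos: [0.6301, 0.0663, 0.0713]
orientation: [0.0, -0.001, 1.0, -0.0]
wrist_force: [0.2, 1.0, 0.7]
finger_gap: 0.0517
grip_force: 0.0
clock: 57.62
tcp_pos: [0.63, 0.0662, 0.0711]
orientation: [-0.0, -0.001, 1.0, -0.0]
wrist_force: [-0.1, -0.3, 0.9]
finger_gap: 0.039
grip_force: 24.9
```

White is perched too (caught at a 39 mm gap above sound-part height), so it's a reject. Taking it to a free spot in the tray at (0.521, 0.318).

```bash

python3 -m inch '[0,0,0,0,0,0,0,0,0,0,0,0,0,0,0.7,0,0,0,0.7,0]' 0.2
python3 -m inch '[0,0,0,0,0,0,0,0,0,0,0,0,0,0,0,0,0,0,0,0]' -1 40
python3 -m inch '[0,0,-0.5,0,0,0,-1,0,0,0,-2,0,0,0,-2,0,0,0,-2,0]'
python3 -m inch '[1.1,2.5,0,0,1.1,2.5,0,0,1.1,2.5,0,0,1.1,2.5,0,0,1.1,2.5,0,0]' >/dev/null
python3 -m inch '[1.1,2.5,0,0,1.1,2.5,0,0,1.1,2.5,0,0,1.1,2.5,0,0,1.1,2.5,0,0]' >/dev/null
python3 -m inch '[0,0,0,0,0,0,0,0,0,0,0,0,0,0,0,0,0,0,0,0]'
python3 -c "
from h import *
print(to([.521,.318,.028]))"
```

```text
clock: 58.03
tcp_pos: [0.6304, 0.0663, 0.057]
orientation: [0.001, -0.001, 1.0, -0.0]
wrist_force: [-0.3, 0.1, -0.9]
finger_gap: 0.0513
grip_force: 0.0
clock: 58.45
tcp_pos: [0.6301, 0.0663, 0.0572]
orientation: [0.0, -0.001, 1.0, -0.0]
wrist_force: [0.2, 0.6, -0.6]
finger_gap: 0.0388
grip_force: 40.1
clock: 58.87
tcp_pos: [0.6301, 0.0663, 0.134]
orientation: [0.0, -0.001, 1.0, -0.0]
wrist_force: [-0.1, 0.3, -0.8]
finger_gap: 0.0386
grip_force: 40.2
clock: 60.12
tcp_pos: [0.5201, 0.3151, 0.1324]
orientation: [0.0, -0.0, 1.0, -0.0]
wrist_force: [0.2, 0.1, -0.8]
finger_gap: 0.0392
grip_force: 40.3
[array([-0.09,  0.29, 10.44]), 'yline deg 90.0']
```

```bash

python3 -m inch '[0,0.25,3,0,0,0,3,0,0,0,2.5,0,0,0,1.9,0,0,0,0,0]'
python3 -m inch '[0,0,0,0,0,0,0,0,0,0,0,0,0,0,0,0,0,0,0,0]' 0.1
python3 -m inch '[0,0,-2,0,0,0,-4,0,0,0,-4,0,0,0,-4,0,0,0,-4,0]'
python3 -m inch '[-0.7,-3.45,-2,0,-0.7,-3.45,-2,0,-0.7,-3.45,-1.5,0,-0.7,-3.45,0,0,-0.7,-3.45,0,0]' -1 >/dev/null
python3 -m inch '[-0.7,-3.45,0,0,-0.7,-3.45,0,0,-0.7,-3.45,0,0,-0.7,-3.45,0,0,-0.7,-3.45,0,0]' >/dev/null
python3 -m inch '[-0.7,-3.45,0,0,-0.7,-3.45,0,0,-0.7,-3.45,0,0,-0.7,-3.45,0,0,-0.7,-3.45,0,0]' >/dev/null
python3 -m inch '[-0.7,-3.45,0,0,0,0,0,0,0,0,0,0,0,0,0,0,0,0,0,0]'
python3 - <<'E'
from h import *
print(to([.62,-.235,.188]))
for c in("red","blue","white","yellow"): find(c,y=(-.5,.5))
im=eyes.read_camera("side"); h=cv2.cvtColor(im,cv2.COLOR_RGB2HSV); m=cv2.inRange(h,(22,140,50),(36,255,255)); k,l,st,ce=cv2.connectedComponentsWithStats(m); print([(ce[i].round(),st[i,4]) for i in range(1,k) if st[i,4]>20])
E
```

```text
clock: 60.53
tcp_pos: [0.518, 0.3169, 0.0247]
orientation: [-0.002, -0.0, 1.0, -0.001]
wrist_force: [-0.8, -0.6, -0.8]
finger_gap: 0.0388
grip_force: 40.2
clock: 60.95
tcp_pos: [0.5202, 0.3187, 0.0292]
orientation: [0.001, -0.001, 1.0, 0.0]
wrist_force: [-0.3, -0.1, 0.5]
finger_gap: 0.0468
grip_force: 0.0
clock: 61.37
tcp_pos: [0.5191, 0.3185, 0.2105]
orientation: [0.0, -0.001, 1.0, 0.0]
wrist_force: [1.2, 0.4, 0.5]
finger_gap: 0.0471
grip_force: 0.0
clock: 63.03
tcp_pos: [0.6325, -0.232, 0.2636]
orientation: [0.0, -0.002, 1.0, 0.0]
wrist_force: [-0.1, 0.8, 0.6]
finger_gap: 0.0
grip_force: 0.0
[array([ 1.26, -0.3 ,  7.56]), 'yline deg 90.2']
red [0.7139 0.1684] [207.1 149.6] [ 5  6 27]
red [0.4858 0.363 ] [150.5 216.2] [12 11 95]
red [0.3667 0.1909] [201.6 250.1] [ 8  6 38]
blue [ 0.5806 -0.4151] [377.5 182.8] [ 40   6 103]
blue [0.4881 0.2739] [176.8 214.9] [11 11 81]
white [ 0.7693 -0.0187] [260.5 132.8] [32  5 77]
white [0.5184 0.3132] [165.2 206.4] [11 11 64]
white [ 0.3472 -0.3396] [359.8 251.6] [ 18  18 257]
[(array([28., 37.]), np.int32(1076)), (array([285., 160.]), np.int32(93)), (array([284., 264.]), np.int32(268))]
```

All three rejects are in the tray and yellow is in the box. Closing the lid gently along its arc.

```bash

python3 -m inch '[0,-0.3,2.5,0,0,0,2.5,0,0,0,2.5,0,0,0,0,0,0,0,0,0]' >/dev/null
python3 -m inch '[1.5,0,0,0,1.5,0,0,0,1.2,0,0,0,1.2,0,0,0,1.2,0,0.2,0]'
python3 -m inch '[0.8,0,0.2,0,0.8,0,0.3,0,0.8,0,0.4,0,0.8,0,0.5,0,0.8,0,0.6,0]'
python3 -m inch '[0.6,0,0.6,0,0.6,0,0.7,0,0.5,0,0.7,0,0,0,0,0,0,0,0,0]'
```

```text
clock: 64.12
tcp_pos: [0.5676, -0.2369, 0.1894]
orientation: [0.002, -0.001, 1.0, -0.001]
wrist_force: [-0.0, 0.2, -0.3]
finger_gap: -0.0001
grip_force: 0.0
clock: 64.53
tcp_pos: [0.5282, -0.2374, 0.1688]
orientation: [0.002, -0.001, 1.0, -0.001]
wrist_force: [0.7, -1.7, 2.0]
finger_gap: -0.0002
grip_force: 0.8
clock: 64.95
tcp_pos: [0.5095, -0.2363, 0.1461]
orientation: [-0.0, -0.001, 1.0, 0.0]
wrist_force: [-0.1, -0.1, -0.1]
finger_gap: -0.0002
grip_force: 0.0
```

```bash

python3 -m inch '[0.5,0,0.4,0,0.5,0,0.5,0,0.4,0,0.6,0,0.4,0,0.6,0,0.3,0,0.6,0]'
python3 -m inch '[0.3,0,0.5,0,0.2,0,0.5,0,0.2,0,0.5,0,0.1,0,0.5,0,0.1,0,0.5,0]'
python3 -m inch '[0,0,0.4,0,0,0,0.4,0,0,0,0.3,0,0,0,0,0,0,0,0,0]'
```

```text
clock: 65.37
tcp_pos: [0.488, -0.2365, 0.1184]
orientation: [-0.0, -0.001, 1.0, -0.0]
wrist_force: [1.1, -0.1, 1.3]
finger_gap: -0.0002
grip_force: 0.5
clock: 65.78
tcp_pos: [0.4791, -0.2365, 0.0935]
orientation: [-0.0, -0.001, 1.0, 0.0]
wrist_force: [-0.4, -0.7, 0.9]
finger_gap: -0.0002
grip_force: 0.5
clock: 66.2
tcp_pos: [0.4797, -0.2364, 0.0829]
orientation: [-0.0, -0.001, 1.0, 0.0]
wrist_force: [0.4, 0.3, 0.2]
finger_gap: 0.0
grip_force: 0.0
```

```bash

python3 -m inch '[0,0,0.2,0,0,0,0.2,0,0,0,0.2,0,0,0,0,0,0,0,0,0]'
python3 -m inch '[0,0,0.15,0,0,0,0.15,0,0,0,0.1,0,0,0,0,0,0,0,0,0]'
```

```text
clock: 66.62
tcp_pos: [0.4799, -0.2367, 0.0775]
orientation: [0.0, -0.001, 1.0, -0.0]
wrist_force: [-1.2, 0.1, 4.7]
finger_gap: -0.0003
grip_force: 2.1
clock: 67.03
tcp_pos: [0.4799, -0.2368, 0.0772]
orientation: [0.001, -0.001, 1.0, -0.001]
wrist_force: [-9.3, 5.4, 32.0]
finger_gap: -0.0001
grip_force: 16.0
```

The lid is hard against its stop at tip height 66 mm, so it's shut. Backing off for a last look.

```bash

python3 -m inch '[0,0,-0.5,0,0,0,-2,0,0,0,-4,0,0,0,-4,0,0,0,-4,0]' >/dev/null
python3 -m inch '[1,4,0,0,1,4,0,0,1,4,0,0,0,4,0,0,0,0,0,0]'
python3 -c "
from h import *
t=[eyes.read_camera(n)[:,:,::-1] for n in('top','side')]
cv2.imwrite('pics/k.png',cv2.resize(np.hstack(t),(800,300),interpolation=cv2.INTER_AREA))"
```

```text
clock: 67.87
tcp_pos: [0.4476, -0.0707, 0.2182]
orientation: [-0.0, -0.004, 1.0, 0.001]
wrist_force: [-0.9, -0.2, 0.2]
finger_gap: 0.0001
grip_force: 0.0
```

View pics/k.png

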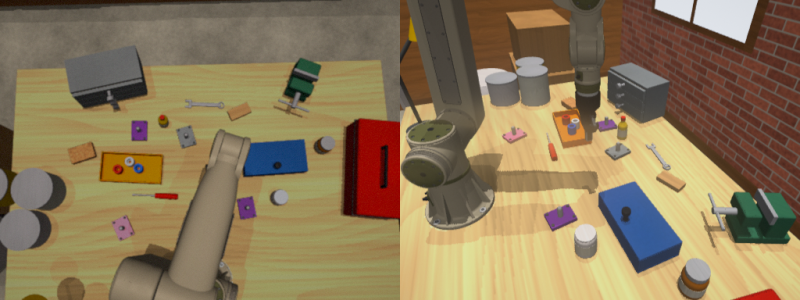

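The lid is flat shut with its knob at (278,164). White, red and blue are in the tray around (130,165). The bystanders haven't moved and no green is in view.

```bash
python3 -c "
from workcell import env
print(env.hand_in())"
```

```text
the job is handed in; nothing more can be done
None
```

I handed the job in at about 68 s: red, blue and white stopped part-way on the pin and are in the reject tray, yellow went right down and is in the box, and the lid is shut. I never saw a green bushing in any view, including behind the lid, and treated it as missing, though the scene notes say one should be there.

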